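# Fit a bayonet strainer cartridge into a water heater's inlet valve

## Task

Take the blue cartridge from the rack and fit it into the brass valve of the heater head: find the slots with its lugs, push it in against the spring, turn it a quarter turn clockwise (seen from above) to its stop, and let it spring up into its lock. Leave it locked and upright, handle it gently so that its lugs are never forced, and leave everything else where it is.

Things in the scene. Friction and masses are not known exactly. Their poses are not given: they have to be found in the camera images.
- cartridge: Strainer cartridge with a blue cap, 120 to 180 g, 70 mm tall, upright in one of the rack's three holes. Origin: centre of its lower end; z up its axis. Steel stem 28 mm in diameter, 0 to 34 mm up (lowest 3 mm tapered); round blue shoulder 54 mm in diameter, 34 to 40 mm up; blue wing above. A half turn about z fits the same. Cartridge and valve stand contact forces up to 50 N.
- cartridge_lugs (a point): On the cartridge's axis at mid-height of its two bayonet lugs, 17 mm above its lower end. The lugs point along +x and -x, 42 mm over both tips, 8.8 mm wide (y), 6 mm high (14 to 20 mm above the lower end).
- cartridge_wing (a point): Middle of the blue wing to grip, on the axis 55 mm above the lower end: 52 mm long along x (in line with the lugs), 14 mm thick along y, 30 mm high (40 to 70 mm above the lower end), flat sides.
- valve_mouth (a point): Centre of the top of the socket's brass slotted ring, 90 mm above the table; axes those of the heater head. Bore 31 mm in diameter, two opposite lug slots 11 mm wide, 48 mm over their ends. The ring is fixed with its slots anywhere within 0.8 rad of the head's x axis, not measured: see it from above (red mark beyond each slot) or feel for it. Lugs off the slots rest on this top face.
- valve_spring (a point): Top of the white spring plunger, at rest, on the socket's axis 17 mm below the mouth. The cartridge's lower end meets it there: 3 N at first, 0.6 N more for each mm. The lugs are free to turn only with the lower end more than 13 mm below this point (30 mm below the mouth); at 17 mm (34 mm below the mouth) the blue shoulder meets the ring, a hard stop.
- valve_lock (a point): Where the cartridge's lower end is when locked, on the axis 26 mm below the mouth. Pushed in, the cartridge turns clockwise seen from above (the other way is blocked): after 90 deg the lugs are under pockets 13 mm wide, and a hard stop comes at about 96 deg. Let go, the spring lifts it 4 mm to here, shoulder 8 mm above the ring. Turned too little, it stays 4 mm lower, not locked.
- valve: Heater head fixed to the bench: white round cover 224 mm across and 34 mm high with a brass socket (70 mm in diameter) rising from its middle to 90 mm; two copper stubs 76 mm high, 72 mm out on the +x side; a blue box 57 mm high 78 mm out on the -x side. Origin: centre of its underside; z up.
- rack: Fixed grey plastic rack, 80 mm (x) by 245 mm (y), 40 mm high, with three round holes 48 mm in diameter and 30 mm deep, 80 mm apart along y; a cartridge stands in each, lower end 10 mm above the table. Origin: centre of its underside.
- spare_yellow: Cartridge with a yellow cap in the rack. Same shape as the blue cartridge; to be left alone.
- spare_white: Cartridge with a white cap in the rack. Same shape as the blue cartridge; to be left alone.
- screwdriver: Screwdriver with a green handle, bystander. Origin under its middle.
- wrench: Steel wrench, bystander. Origin under its middle.
- spray_can: Can with a red label, 56 mm across, 150 mm tall, bystander. Origin: centre of its underside.
- mug: White mug, 80 mm across, 90 mm tall, bystander. Origin: centre of its underside.
- brass_nut: Brass ring nut, 44 mm across, 14 mm high, lying between rack and heater head, bystander. Origin: centre of its underside.
Mind the look-alikes: they are no part of the job. What is meant by the cartridge is not pink, and is the larger of those in its own colour. Of the things shaped like the valve, the white one is meant.

How it is judged:
By the outcome, as a careful person would: the job done as asked, in the order asked, and still so for the second after the job is handed in, with the robot touching nothing.
It also fails if it takes over 72 s, if anything falls off the work surface, if the arm or the gripper's body presses on something with over 40 N, if the wrist force passes 120 N, or if a joint passes its speed limit or range.

## Robot

A 7-joint arm with a two-finger parallel gripper is mounted at the origin on the work surface. World frame = base frame: x ahead of the robot, y to its left, z up, the work surface at z = 0. Lengths are in m, angles in rad, forces in N, time in s.
With the tool pointing down it reaches from about 0.4 to 0.875 m from the base axis. Payload 19.3 kg.
Tool frame: the origin (TCP) lies on the centre line of the jaws, within the pads' length; the fingertips stand 25 mm ahead of it and the grasp point (between the pads) lies 6 mm ahead of it (tips_ahead is the distance from the TCP to the fingertips, in m); z points along the fingers, y is the direction in which the jaws open and shut (so a half turn about z gives the same grasp; the last joint's range is limited). The gripper opens to 85 mm and grips with 20 to 120 N. Pads are 22 mm wide; open, the fingers measure 114 mm over their backs; the gripper's body (76 mm by 85 mm) begins 54 mm behind the grasp point. The pads swing forward as they close: fully open they stand 13 mm farther back than shut.
Start: joints at [1.166, 0.521, -0.036, 1.599, 0.021, 1.021, -0.113], TCP at [0.205, -0.59, 0.23] pointing down, gripper open.
Joint ranges: [-2.91, 2.91], [-0.3, 2.13], [-1.5, 1.42], [0.17, 2.43], [-1.26, 4.41], [0.16, 1.93], [-2.52, 2.52]. Speed limits (rad/s): [1.89, 1.89, 2.39, 2.39, 3.01, 3.01, 3.01].

## Interface

Orientations are given as [roll, pitch, yaw] about the fixed x, y, z axes, in that order (R = Rz(yaw) Ry(pitch) Rx(roll)).
In Python, from workcell import observe, grab_frame, job_done, outline_of, tips_ahead gives the robot as it stands. The module is installed in compiled form; this text tells all that it offers.
- The arm moves only by the tool move_arm, never from a script. Its argument "motion" is a list of rows, each a list of 2 entries, a list of its own where there are three numbers: the shift along the world's x, y, z in mm, then the turn, a rotation vector about the world's x, y, z in rad. A call has 1 to 12 rows; each row is the pose to reach, as a shift and turn from the pose commanded when the call began; what a row does not reach only later rows make up. A row lasts 1/8 s, in which the tool goes at most 62.5 mm and 10.7 degrees, less where a joint would pass 70% of its speed; a pose out of reach is approached as far as the arm can. A call with a gripper value outside its range is refused whole. "jaw" is the finger opening in mm, from 0 to 85.4, set as the call begins (left out, the last holds). The fingers move at their own pace and stop on an object; "grip_force" is the grip in N (left out, the last holds). Time passes only in rows, so rows that repeat a pose let the fingers close. It gives the time, the measured TCP pose, the force and the opening at its end, in the units of the state.
- observe(): the state, without advancing time (a new reading comes with each control period).
- grab_frame(name): name is "scene" or "top"; returns a dict with "frame" (400x640x3 uint8, red, green, blue), "fx", "fy", "cx", "cy" (pixels), "dist" ([k1, k2, p1, p2, k3] as OpenCV has them; the pictures are not rectified), "T" (4x4, takes a point from camera to world coordinates). Camera axes: x right, y down, z forward; pixel columns grow to the right and rows downward; lengths in m; the calibration is good to about 2 mm. A picture is of the moment at which its call begins. There is no depth.
- job_done(): hands the job in, once; it reports no verdict.
Trained networks look in the newest picture that a camera, given by its name, has taken for a name from the list of things; names that differ only in an ending like _2 or _b are one class to them, and where a whole thing is asked for, a point or a joint stands for the part that bears it (a point fixed in the world has none). Each returns a list of dicts, best first, with "score" (0 to 1); they miss things now and then, are a little off and sometimes report something else, mostly with a low value. They report only what shows in the picture. A call takes as long as a camera call. They do not tell look-alikes from the thing itself.
- outline_of(label, camera): "pixels" (400x640 bool, what is visible of it) and "pixel" ([column, row] in pixels, amid what is visible of it).
The state is a dict: "clock": time; "qpos": joint angles; "qd": joint speeds; "joint_efforts": joint torques, N m; "position": TCP position; "tool_rot": TCP orientation; "force": force on the tool from outside, world axes, zero at the start; "moment": the same for the moment, N m; "grip_width": finger opening in m.
Only numpy, scipy, OpenCV 4.12 (cv2) and the standard library are available. Lean on these libraries where they do the work, as an engineer would, in place of code of your own. Each camera call takes 0.05 s, during which the arm holds its last target.

## Working session

There is one attempt and no reset: what is moved stays moved. The work goes in short steps, Python scripts to look and compute and a tool call to move; the robot and the scene stay as the last step left them, time stands still between calls to the robot, and variables do not carry over. Pictures are saved under pics/ and viewed, and the job is handed in when it is done.

Besides the shell and the picture viewer there is one more tool, called after ">>>" as name([rows], argument=value, ...), one row to a line, values as JSON. move_arm: Moves the arm, as the interface text tells. Its arguments: {"type":"object","properties":{"motion":{"type":"array"},"jaw":{"type":"number"},"grip_force":{"type":"number"}},"required":["motion"]}

```bash
mkdir -p pics; cat > h.py <<'E'
import numpy as np,cv2
from workcell import *
def save(name,cam,crop=None,scale=1):
    f=grab_frame(cam); im=f["frame"][:,:,::-1].copy()
    if crop: x0,y0,x1,y1=crop; im=im[y0:y1,x0:x1]
    if scale!=1: im=cv2.resize(im,None,fx=scale,fy=scale,interpolation=cv2.INTER_CUBIC)
    cv2.imwrite("pics/"+name+".png",im); return f
def K(f): return np.array([[f["fx"],0,f["cx"]],[0,f["fy"],f["cy"]],[0,0,1.]]),np.array(f["dist"],float)
def pix2plane(f,px,z):
    k,d=K(f); u=cv2.undistortPoints(np.array(px,float).reshape(-1,1,2),k,d).reshape(-1,2)
    T=np.array(f["T"]); r=np.c_[u,np.ones(len(u))]@T[:3,:3].T; o=T[:3,3]
    return o+r*((z-o[2])/r[:,2])[:,None]
def proj(f,P):
    k,d=K(f); T=np.linalg.inv(np.array(f["T"])); P=np.array(P,float).reshape(-1,3)
    return cv2.projectPoints(P,cv2.Rodrigues(T[:3,:3])[0],T[:3,3],k,d)[0].reshape(-1,2)
E
python3 - <<'E'
from h import *
a=save("s0","scene");b=save("t0","top")
for f in(a,b): print(np.round(f["T"],3).tolist(),f["fx"],f["cx"],f["cy"],f["dist"])
for l in["cartridge","valve","rack","spare_yellow","spare_white","valve_mouth"]:
  for c in["scene","top"]:
    print(l,c,[(round(o["score"],2),np.round(o["pixel"]).tolist(),int(o["pixels"].sum())) for o in outline_of(l,c)])
s=observe();print(s)
E
```

```text
[[0.732, 0.454, -0.508, 1.159], [0.681, -0.511, 0.524, -0.582], [-0.021, -0.73, -0.683, 0.973], [0.0, 0.0, 0.0, 1.0]] 401.8059180553552 319.7819398950733 199.4879643385946 [0.02649203 0.         0.         0.         0.        ]
[[-0.017, -0.981, 0.194, 0.133], [-1.0, 0.019, 0.01, 0.095], [-0.013, -0.194, -0.981, 2.032], [0.0, 0.0, 0.0, 1.0]] 493.3845043756617 308.3739515864102 197.42531801504572 [-0.15162038  0.          0.          0.          0.        ]
cartridge scene [(0.81, [223.0, 282.0], 304), (0.57, [205.0, 322.0], 191)]
cartridge top [(0.59, [431.0, 188.0], 61)]
valve scene [(0.77, [349.0, 204.0], 2548), (0.64, [200.0, 236.0], 2986), (0.58, [403.0, 137.0], 1574), (0.35, [140.0, 280.0], 1111)]
valve top [(0.93, [289.0, 196.0], 2131), (0.86, [393.0, 261.0], 2247), (0.74, [176.0, 224.0], 2134)]
rack scene []
rack top [(0.57, [395.0, 208.0], 701)]
spare_yellow scene [(0.76, [243.0, 261.0], 300)]
spare_yellow top [(0.66, [326.0, 136.0], 148), (0.57, [388.0, 204.0], 123), (0.38, [287.0, 198.0], 2284)]
spare_white scene [(0.73, [248.0, 263.0], 279), (0.52, [263.0, 246.0], 248)]
s
[... 265 characters left out ...]
 [395.0, 258.0], 2257)]
{'clock': 0.7, 'qpos': array([ 1.16578147,  0.52140596, -0.0363308 ,  1.59949791,  0.0212179 ,
        1.02111454, -0.11280449]), 'qd': array([ 0.00036772, -0.00031629, -0.00171884, -0.00145277,  0.00030695,
       -0.00441255,  0.00093706]), 'joint_efforts': array([-4.07922453e-04, -9.26655507e+01,  1.97724491e+00, -3.70212829e+01,
        1.78930897e-02,  1.78028076e-03, -1.49153607e-04]), 'position': array([ 0.20535599, -0.59028658,  0.23048747]), 'tool_rot': array([-3.14155231e+00,  2.67632501e-06,  3.34803467e-01]), 'force': array([-0.42912969,  0.25909541, -0.2647821 ]), 'moment': array([-0.05006098,  0.04755195,  0.00483295]), 'grip_width': 0.08596297755054189}
```

View pics/s0.png

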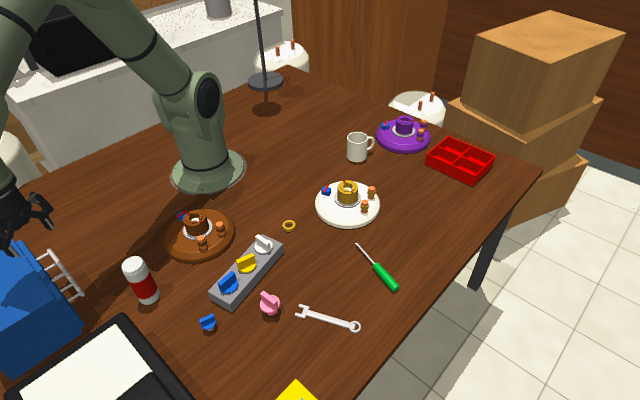

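View pics/t0.png

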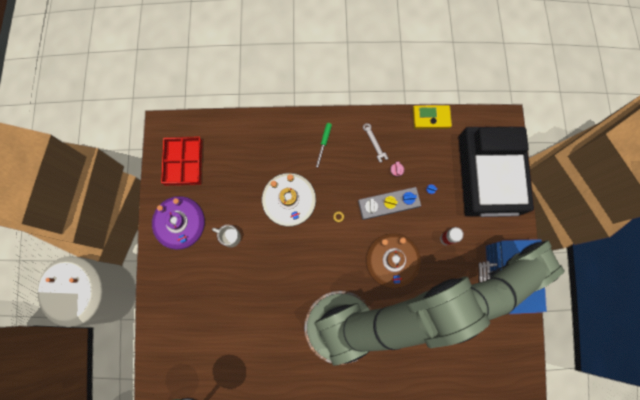

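```bash
python3 - <<'E'
from h import *
im=cv2.imread("pics/t0.png");cv2.imwrite("pics/t0c.png",cv2.resize(im[120:270,240:460],None,fx=3.6,fy=3.6,interpolation=cv2.INTER_CUBIC))
im=cv2.imread("pics/s0.png");cv2.imwrite("pics/s0c.png",cv2.resize(im[200:370,150:390],None,fx=3.3,fy=3.3,interpolation=cv2.INTER_CUBIC))
E
```

```text
(no output)
```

View pics/t0c.png

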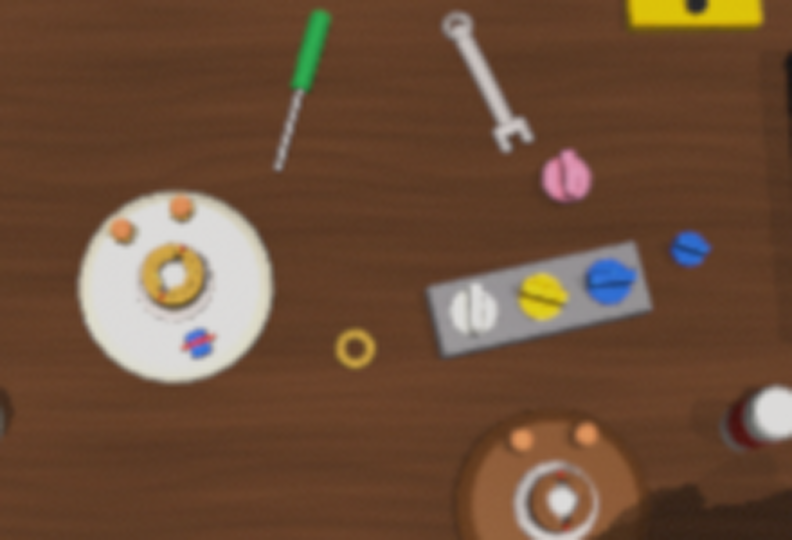

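View pics/s0c.png

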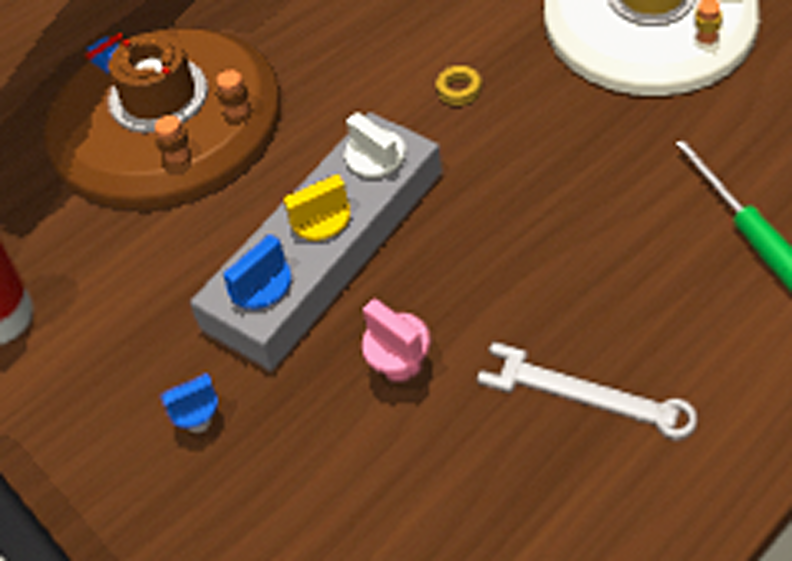

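```bash
cat > fit.py <<'E'
from h import *
from scipy.optimize import minimize
S=8
def circ(x,y,z,r,n=72):
    t=np.linspace(0,2*np.pi,n,endpoint=False); return np.c_[x+r*np.cos(t),y+r*np.sin(t),np.full(n,z)]
def hullmask(f,sets,box):
    x0,y0,x1,y1=box; m=np.zeros(((y1-y0)*S,(x1-x0)*S),np.uint8)
    for P in sets:
        p=(proj(f,P)-[x0,y0]+0.5)*S-0.5
        h=cv2.convexHull((p*16).round().astype(np.int32))
        cv2.fillConvexPoly(m,h,255,cv2.LINE_AA,4)
    return cv2.resize(m,(x1-x0,y1-y0),interpolation=cv2.INTER_AREA)/255.
def cart(x,y,yaw,z=0.01,sc=1):
    c,s=np.cos(yaw),np.sin(yaw)
    W=np.array([[a*.026,b*.007,h] for a in(-1,1) for b in(-1,1) for h in(.04,.07)])
    W=np.c_[x+c*W[:,0]-s*W[:,1],y+s*W[:,0]+c*W[:,1],z+W[:,2]]
    return [np.r_[circ(x,y,z+.034,.027),circ(x,y,z+.04,.027)],W]
def cost(f,sets,obs,box): return ((hullmask(f,sets,box)-obs)**2).sum()
def run(fun,starts,step):
    best=None
    for s in starts:
        sim=np.vstack([s]+[np.array(s)+np.eye(len(s))[i]*step[i] for i in range(len(s))])
        r=minimize(fun,s,method="Nelder-Mead",options=dict(initial_simplex=sim,xatol=1e-5,fatol=1e-4,maxiter=200))
        if best is None or r.fun<best.fun: best=r
    return best
E
python3 - <<'E'
from fit import *
fs={c:grab_frame(c) for c in("scene","top")}
import pickle; pickle.dump(fs,open("f0.pkl","wb"))
def crop(f,b): return f["frame"][b[1]:b[3],b[0]:b[2]].astype(float)
# cartridge
bx={"scene":(212,264,246,302),"top":(398,186,422,212)}
ob={}
for c in fs:
    a=crop(fs[c],bx[c]); ob[c]=np.clip((a[...,2]-a[...,0]-20)/70,0,1)  # blueness
    print(c,a[...,2].max(),(a[...,2]-a[...,0]).max(), ob[c].sum())
g={"scene":pix2plane(fs["scene"],[[228,283]],.05)[0],"top":pix2plane(fs["top"],[[409,198]],.05)[0]};print(g)
st=(g["scene"]+g["top"])/2
for cs in(["scene"],["top"],["scene","top"]):
    r=run(lambda p:sum(cost(fs[c],cart(*p),ob[c],bx[c]) for c in cs),[[st[0],st[1],y] for y in(-1.2,-.6,0,.6,1.2,1.57)],[.01,.01,.3]); print("cart",cs,r.x.round(4),r.fun)
# valve cover
bv={"scene":(305,172,390,235),"top":(255,165,325,232)}
ov={}
for c in fs:
    a=crop(fs[c],bv[c]); print(c,a.reshape(-1,3).max(0)); ov[c]=np.clip((a[...,2]-60)/100,0,1)
    bb=bv[c]
g={"scene":pix2plane(fs["scene"],[[347,208]],.03)[0],"top":pix2plane(fs["top"],[[289,199]],.03)[0]};print(g)
for c in fs:
    cv2.imwrite(f"pics/v_{c}.png",cv2.resize(crop(fs[c],bv[c])[:,:,::-1],None,fx=8,fy=8,interpolation=cv2.INTER_CUBIC))
E
```

```text
scene 250.0 219.0 313.87142857142857
top 211.0 163.0 136.42857142857144
{'scene': array([ 0.51313874, -0.28870539,  0.05      ]), 'top': array([ 0.51518329, -0.29884858,  0.05      ])}
cart ['scene'] [ 0.5144 -0.2907 -1.4456] 9.704836208993402
cart ['top'] [ 0.517  -0.298   1.6206] 2.7408580687176833
cart ['scene', 'top'] [ 0.5151 -0.292   1.6932] 40.566924573751066
scene [255. 255. 255.]
top [221. 219. 218.]
{'scene': array([0.55431211, 0.17236532, 0.03      ]), 'top': array([0.52445368, 0.19491987, 0.03      ])}[ WARN:0@8.823] global loadsave.cpp:1063 imwrite_ Unsupported depth image for selected encoder is fallbacked to CV_8U.
```

View pics/v_scene.png

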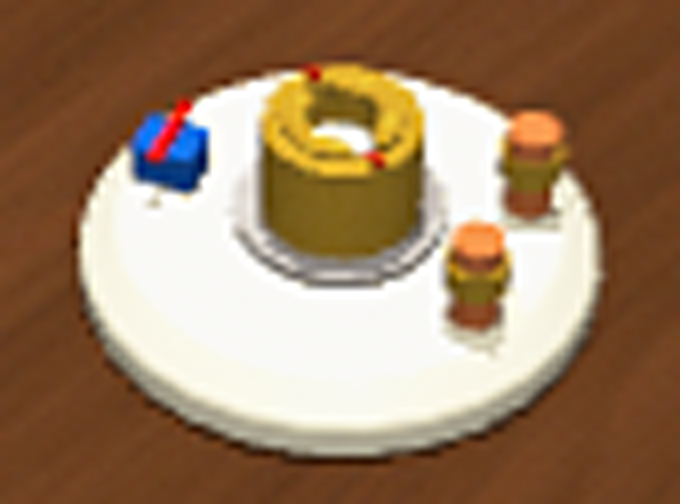

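View pics/v_top.png

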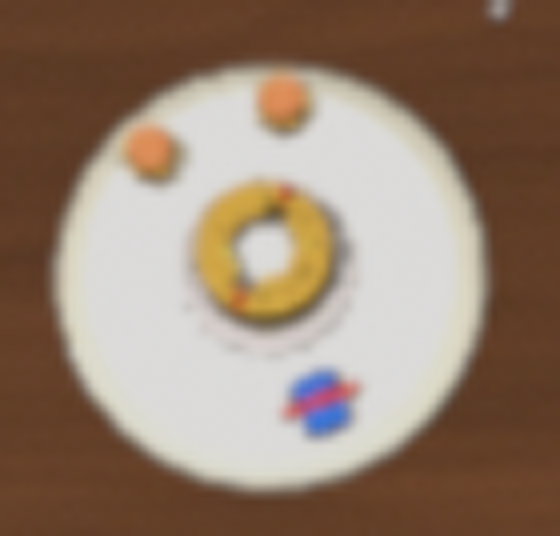

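```bash
python3 - <<'E'
from fit import *
import pickle; fs=pickle.load(open("f0.pkl","rb"))
def crop(f,b): return f["frame"][b[1]:b[3],b[0]:b[2]].astype(float)
bv={"scene":(305,172,390,235),"top":(255,165,325,232)}
def cover(x,y): return [np.r_[circ(x,y,0,.112),circ(x,y,.034,.112)]]
def cover_s(x,y): return [np.r_[circ(x,y,0.00,.112),circ(x,y,.034,.112)],np.r_[circ(x,y,.034,.035),circ(x,y,.09,.035)]]
for c in fs:
    a=crop(fs[c],bv[c]); 
    # brown table test: everything non-table; fill
    hi=200 if c=="scene" else 170
    m=np.clip((a[...,1]-70)/(hi-110),0,1)
    M=(m>.5).astype(np.uint8); cs,_=cv2.findContours(M,0,2); k=max(cs,key=cv2.contourArea); F=np.zeros_like(M);cv2.drawContours(F,[k],-1,1,-1)
    er=cv2.erode(F,np.ones((3,3)),iterations=2); m=np.where(er>0,1,m); m=np.where(cv2.dilate(F,np.ones((3,3)),iterations=2)>0,m,0)
    r=run(lambda p:cost(fs[c],cover_s(*p),m,bv[c]),[[.54,.185]],[.02,.02]);print("cover",c,r.x.round(4),r.fun,m.sum())
    # brass
    hsv=cv2.cvtColor(crop(fs[c],bv[c]).astype(np.uint8),cv2.COLOR_RGB2HSV)
    p0=proj(fs[c],[r.x[0],r.x[1],.09])[0];print("mouth px",p0,"crop*8",(p0-bv[c][:2]+.5)*8, "edges", ((proj(fs[c],circ(*r.x,.09,.035,4))-bv[c][:2]+.5)*8).round().tolist())
    # rim stubs
f=fs["top"]
# brass top disc + body in each
for c in fs:
    a=crop(fs[c],bv[c]); sat=(a[...,0]-a[...,2])
    b2=(332,176,366,208) if c=="scene" else (276,185,302,210)
    a=crop(fs[c],b2); s=np.clip((np.maximum(a[...,0],a[...,1])-a[...,2])/ (60 if c=='scene' else 80) ,0,1)
    M=(s>.5).astype(np.uint8); cs,_=cv2.findContours(M,0,2);k=max(cs,key=cv2.contourArea);F=np.zeros_like(M);cv2.drawContours(F,[k],-1,1,-1);er=cv2.erode(F,np.ones((3,3)));s=np.where(er>0,1,s)
    r=run(lambda p:cost(fs[c],[np.r_[circ(p[0],p[1],.038,.035),circ(p[0],p[1],.09,.035)]],s,b2),[[.54,.185]],[.02,.02]);print("brass",c,r.x.round(4),r.fun,s.sum())
E
```

```text
cover scene [0.5251 0.2071] 343.38334486735874 2349.2666666666664
mouth px [347.4597567  185.59764927] crop*8 [343.6780536  112.78119417] edges [[409.0, 150.0], [397.0, 72.0], [280.0, 77.0], [289.0, 155.0]]
cover top [0.5263 0.1982] 7.3577787389465605 2316.983333333333
mouth px [287.40259922 195.72293771] crop*8 [263.22079379 249.78350167] edges [[263.0, 182.0], [194.0, 251.0], [264.0, 318.0], [333.0, 248.0]]
brass scene [0.5157 0.2188] 241.52773836985773 731.7499999999999
brass top [0.5296 0.1989] 12.04195904219531 284.3875
```

```bash
python3 - <<'E'
from fit import *
import pickle; fs=pickle.load(open("f0.pkl","rb"))
def crop(f,b): return f["frame"][b[1]:b[3],b[0]:b[2]].astype(float)
c="scene";f=fs[c];b=(305,172,390,235);a=crop(f,b)
print(a[2,2],a[60,5],a[54,40],a[57,40],a[28,42],a[13,40])
m=np.maximum(np.clip((a[...,1]-90)/70,0,1),np.clip((a[...,2]-70)/60,0,1))
M=(m>.5).astype(np.uint8); cs,_=cv2.findContours(M,0,2); k=max(cs,key=cv2.contourArea); F=np.zeros_like(M);cv2.drawContours(F,[k],-1,1,-1)
er=cv2.erode(F,np.ones((3,3)),iterations=1); m=np.where(er>0,1,m); m=np.where(cv2.dilate(F,np.ones((3,3)),iterations=1)>0,m,0)
def cover_s(x,y): return [np.r_[circ(x,y,0.00,.112),circ(x,y,.034,.112)],np.r_[circ(x,y,.034,.035),circ(x,y,.09,.035)]]
r=run(lambda p:cost(f,cover_s(*p),m,b),[[.53,.195]],[.02,.02]);print("cover",r.x.round(4),r.fun,m.sum())
d=hullmask(f,cover_s(*r.x),b)-m
cv2.imwrite("pics/d1.png",cv2.resize(np.clip(128+d*127,0,255).astype(np.uint8),None,fx=8,fy=8,interpolation=cv2.INTER_NEAREST))
# overlay both cams on cartridges
for c,b,x in(("scene",(205,255,255,305),(.5144,-.2907,1.696)),("top",(390,180,430,215),(.517,-.298,1.6206))):
    im=cv2.resize(crop(fs[c],b)[:,:,::-1].astype(np.uint8),None,fx=12,fy=12,interpolation=cv2.INTER_NEAREST)
    for P in cart(*x): 
        h=cv2.convexHull((((proj(fs[c],P)-b[:2]+.5)*12)).round().astype(np.int32)); cv2.polylines(im,[h],True,(0,0,255),1)
    cv2.imwrite(f"pics/o_{c}.png",im)
for c in fs: 
    b=(332,176,366,208) if c=="scene" else (274,184,304,211)
    cv2.imwrite(f"pics/b_{c}.png",cv2.resize(crop(fs[c],b)[:,:,::-1].astype(np.uint8),None,fx=18,fy=18,interpolation=cv2.INTER_NEAREST))
E
```

```text
[112.  65.  29.] [114.  66.  35.] [173. 167. 144.] [52. 25. 11.] [126.  98.  25.] [119.  90.  24.]
cover [0.5248 0.2072] 322.46049402113783 2386.421428571429
```

View pics/d1.png

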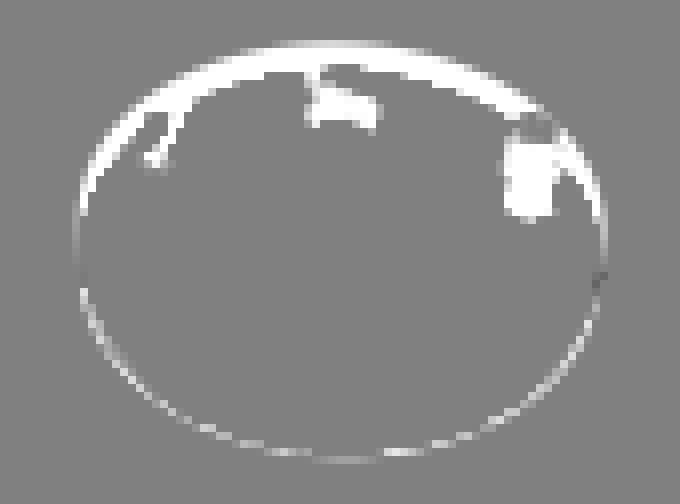

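View pics/o_scene.png

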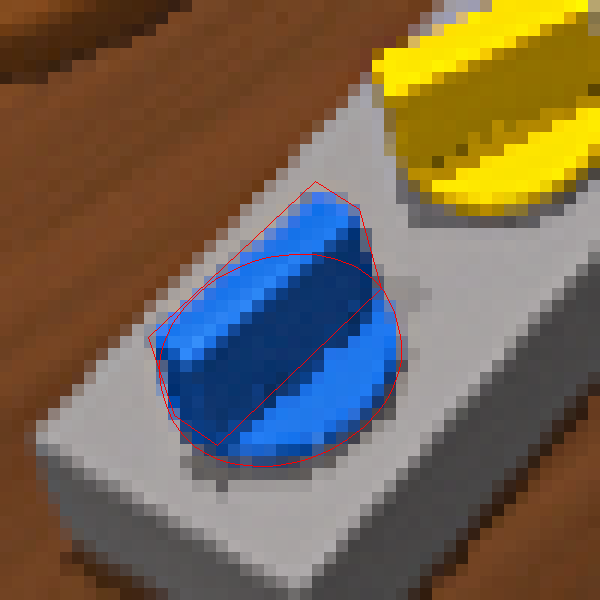

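View pics/o_top.png

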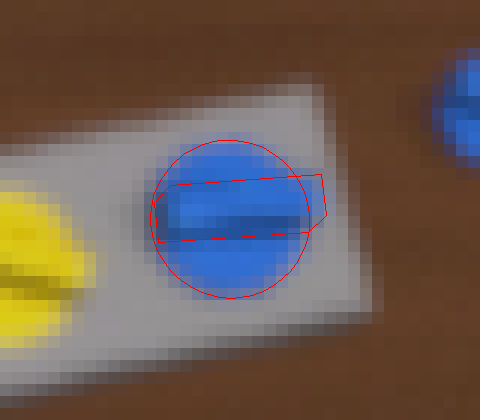

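View pics/b_top.png

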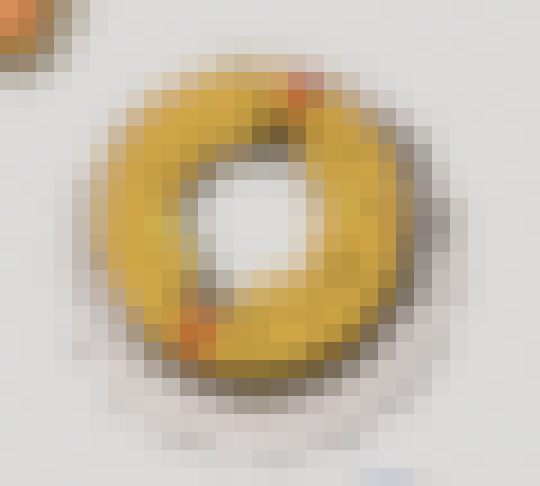

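View pics/b_scene.png

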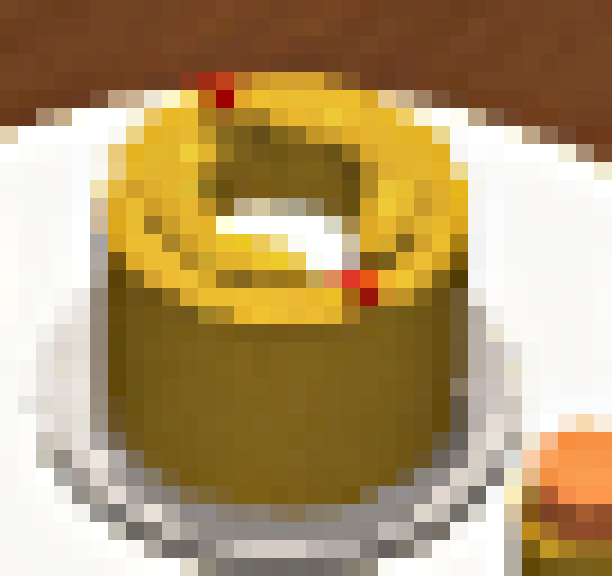

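```bash
python3 - <<'E'
from fit import *
import pickle; fs=pickle.load(open("f0.pkl","rb"))
u=lambda c,p,z: pix2plane(fs[c],p,z).round(4)
print("mouth scene",u("scene",[[347.5,186.2]],.09),"top",u("top",[[287.4,195.2]],.09))
def sl(c,o,p): 
    q=u(c,np.array(p)/18.+o-.5,.09); d=q[1]-q[0]; return q.tolist(),np.arctan2(d[1],d[0]),np.linalg.norm(d)
print("slots scene",sl("scene",np.array([332,176]),[[216,88],[361,288]]))
print("slots top",sl("top",np.array([274,184]),[[305,87],[198,332]]))
w=u("scene",np.array([[174,348],[338,203]])/12.+[204.5,254.5],.08);d=w[1]-w[0];print("wing scene",w.mean(0),np.arctan2(d[1],d[0]),np.linalg.norm(d))
print("shoulder top",u("top",np.array([[230,219]])/12+[389.5,179.5],.047))
# rack edges: fit brick (grey)
f=fs["top"]
E
python3 - <<'E'
import cv2,pickle
fs=pickle.load(open("f0.pkl","rb"))
for c,b in(("scene",(200,225,290,315)),("top",(352,180,432,222))):
    cv2.imwrite(f"pics/r_{c}.png",cv2.resize(fs[c]["frame"][b[1]:b[3],b[0]:b[2],::-1],None,fx=(6 if c=="scene" else 10),fy=(6 if c=="scene" else 10),interpolation=cv2.INTER_NEAREST))
E
```

```text
mouth scene [[0.5271 0.2049 0.09  ]] top [[0.5284 0.1982 0.09  ]]
slots scene ([[0.4978, 0.2187, 0.09], [0.554, 0.1935, 0.09]], np.float64(-0.4215213832438396), np.float64(0.061591233142388076))
slots top ([[0.5564, 0.1857, 0.09], [0.501, 0.2101, 0.09]], np.float64(2.7267228904277347), np.float64(0.060535278970200515))
wing scene [ 0.5153  -0.29075  0.08   ] 1.6601706316001132 0.04929675445706343
shoulder top [[ 0.5168 -0.2981  0.047 ]]
```

View pics/r_scene.png

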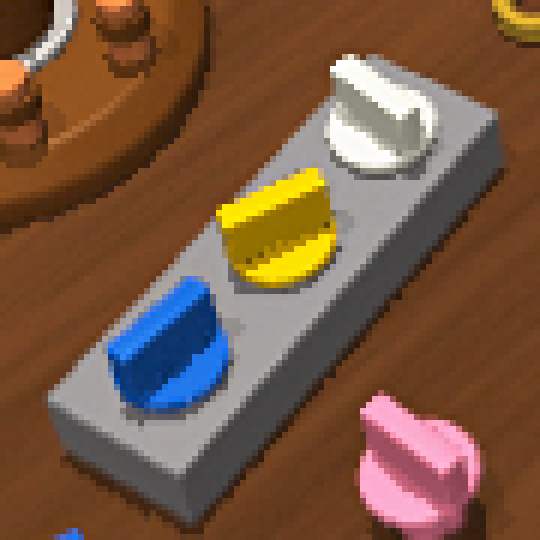

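View pics/r_top.png

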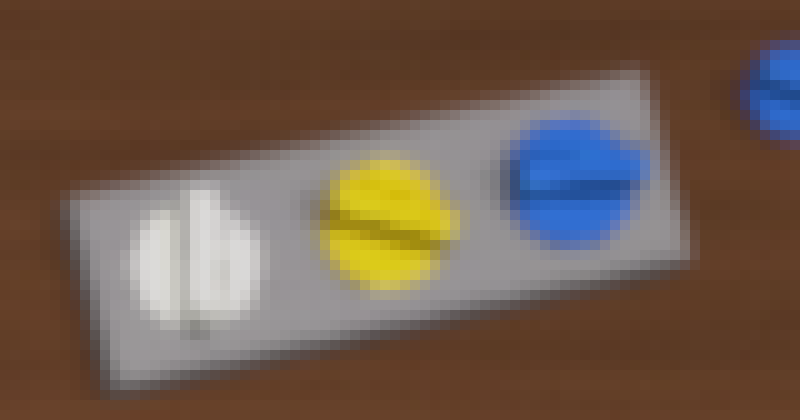

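>>> move_arm([
  [[45,42,-6],[0,0,0.18]],
  [[90,85,-10],[0,0,0.36]],
  [[135,128,-15],[0,0,0.54]],
  [[180,170,-20],[0,0,0.72]],
  [[225,212,-25],[0,0,0.9]],
  [[270,255,-30],[0,0,1.08]],
  [[300,285,-36],[0,0,1.25]],
  [[311,296,-40],[0,0,1.32]],
  [[311,296,-40],[0,0,1.32]],
  [[311,296,-40],[0,0,1.32]],
], jaw=50)

```text
clock: 2.05
position: [0.5153, -0.2958, 0.1906]
tool_rot: [-3.141, 0.001, 1.651]
force: [-0.7, 0.3, 0.6]
grip_width: 0.0502
```

```bash
python3 - <<'E'
from h import *
f=save("s1","scene",(150,160,330,320),4.4);g=save("t1","top",(340,150,460,240),6)
import pickle;pickle.dump(dict(scene=f,top=g),open("f1.pkl","wb"))
s=observe();print({k:np.round(s[k],4) for k in s})
try: print(tips_ahead())
except Exception as e: print(tips_ahead)
E
```

```text
{'clock': np.float64(2.15), 'qpos': array([ 0.7109,  0.5433, -0.416 ,  1.7085,  0.2617,  0.9448,  0.2744]), 'qd': array([-0.0026, -0.0005, -0.0063,  0.0007, -0.0009, -0.0014,  0.0003]), 'joint_efforts': array([-4.23400e-01, -8.98185e+01, -6.46230e+00, -3.39648e+01,
        7.60000e-03,  1.00000e-04, -2.08000e-02]), 'position': array([ 0.5155, -0.2957,  0.1908]), 'tool_rot': array([-3.1414e+00,  8.0000e-04,  1.6514e+00]), 'force': array([ 0.6766, -0.4059,  1.4174]), 'moment': array([ 0.0135, -0.0397, -0.0233]), 'grip_width': np.float64(0.0502)}
0.025
```

View pics/s1.png

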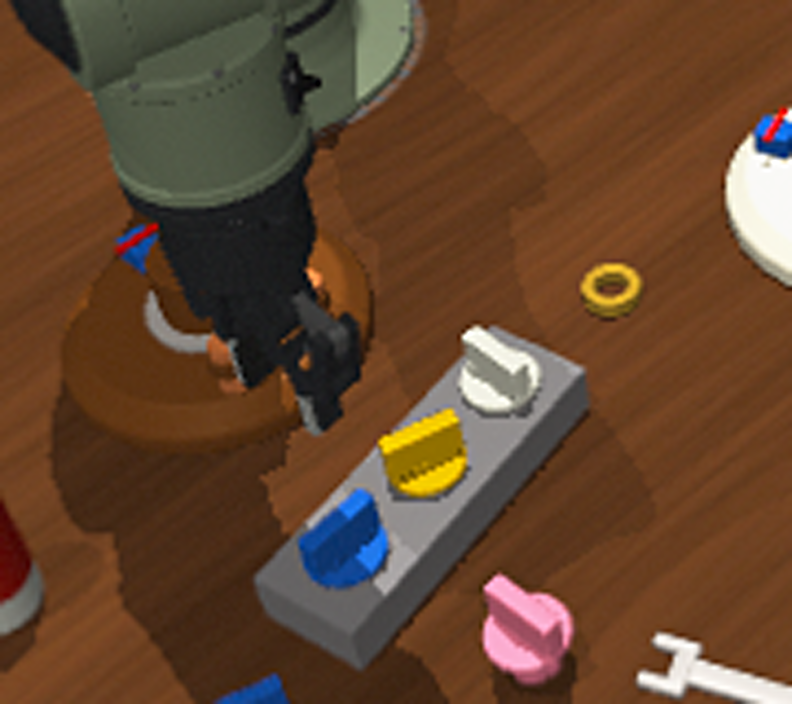

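View pics/t1.png

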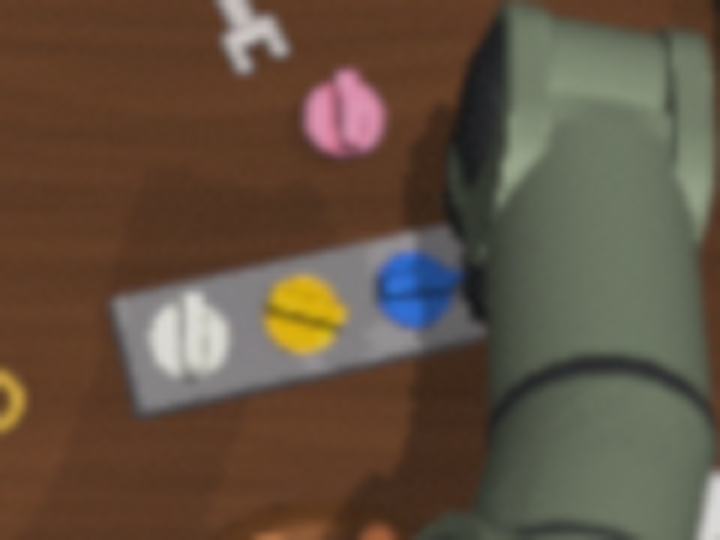

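```bash
python3 - <<'E'
from fit import *
import pickle; f=pickle.load(open("f1.pkl","rb"))["scene"]
b=(185,210,245,265);S2=12
im=cv2.resize(np.ascontiguousarray(f["frame"][b[1]:b[3],b[0]:b[2],::-1]),None,fx=S2,fy=S2,interpolation=cv2.INTER_NEAREST)
im=np.clip(im.astype(float)*1.8+20,0,255).astype(np.uint8)
yaw=1.6514;ax=np.array([np.cos(yaw),np.sin(yaw),0]);jy=np.array([np.sin(yaw),-np.cos(yaw),0]);t=np.array([.5155,-.2957,.1908])
for back,col in((0,(0,0,255)),(.006,(0,255,255))):
  for sgn in(-1,1):
    q=[t+sgn*jy*.025+ax*w+np.array([0,0,-.025+back+h]) for w,h in((-.011,0),(.011,0),(.011,.022),(-.011,.022))]
    p=((proj(f,q)-b[:2]+.5)*S2).round().astype(np.int32);cv2.polylines(im,[p],True,col,1)
cv2.imwrite("pics/g1.png",im)
E
```

```text
(no output)
```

View pics/g1.png

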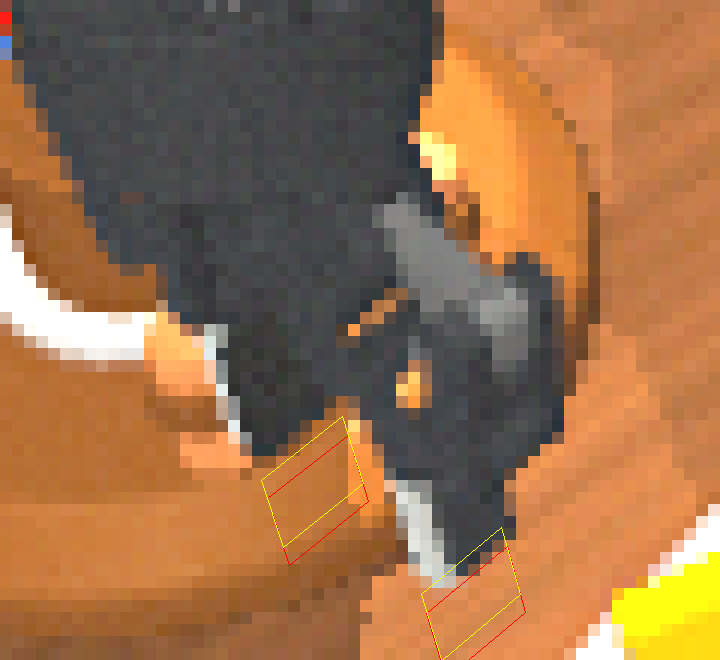

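>>> move_arm([
  [[0,0,0],[0,0,0]],
  [[0,0,0],[0,0,0]],
  [[0,0,0],[0,0,0]],
  [[0,0,0],[0,0,0]],
], jaw=0, grip_force=20)

```text
clock: 2.65
position: [0.5163, -0.2943, 0.1905]
tool_rot: [-3.142, 0.0, 1.655]
force: [-0.4, 0.3, 0.3]
grip_width: 0.0001
```

```bash
python3 - <<'E'
from fit import *
f=grab_frame("scene");s=observe();print(s["position"],s["tool_rot"],s["grip_width"],tips_ahead)
import pickle;pickle.dump(f,open("f2.pkl","wb"))
b=(185,210,245,265);S2=12
im=cv2.resize(np.ascontiguousarray(f["frame"][b[1]:b[3],b[0]:b[2],::-1]),None,fx=S2,fy=S2,interpolation=cv2.INTER_NEAREST)
im=np.clip(im.astype(float)*1.8+20,0,255).astype(np.uint8)
yaw=s["tool_rot"][2];ax=np.array([np.cos(yaw),np.sin(yaw),0]);jy=np.array([np.sin(yaw),-np.cos(yaw),0]);t=s["position"]
for sgn in(-1,1):
    q=[t+sgn*jy*s["grip_width"]/2+ax*w+np.array([0,0,-.025+h]) for w,h in((-.011,0),(.011,0),(.011,.022),(-.011,.022))]
    p=((proj(f,q)-b[:2]+.5)*S2).round().astype(np.int32);cv2.polylines(im,[p],True,(0,0,255),1)
cv2.imwrite("pics/g2.png",im)
E
```

```text
[ 0.51633613 -0.29430682  0.1904624 ] [-3.14155347e+00 -1.75010244e-05  1.65469139e+00] 0.00010204347025450045 0.025
```

View pics/g2.png

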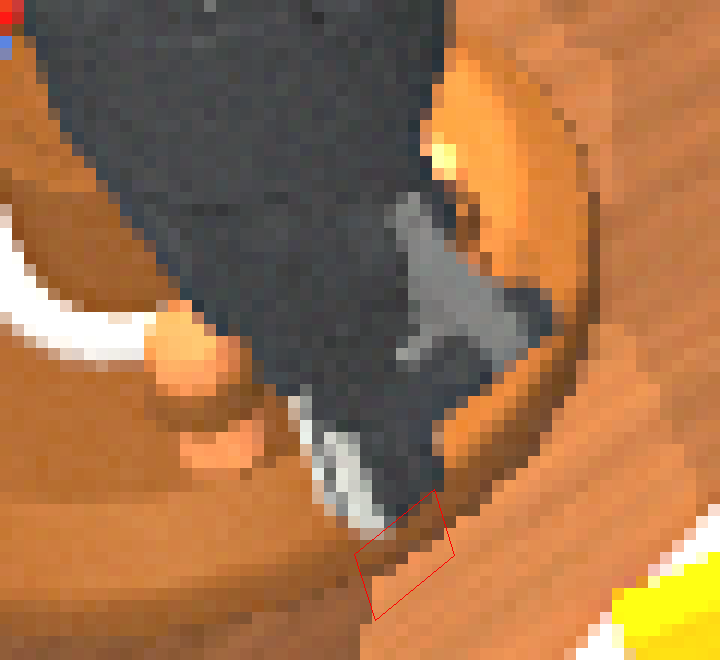

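>>> move_arm([
  [[0,0,-35],[0,0,0]],
  [[0,0,-65],[0,0,0]],
  [[0,0,-70],[0,0,0]],
  [[0,0,-70],[0,0,0]],
])

```text
clock: 3.2
position: [0.5166, -0.2943, 0.121]
tool_rot: [3.141, 0.0, 1.655]
force: [0.3, -0.0, 0.9]
grip_width: -0.0
```

```bash
cat > ov.py <<'E'
from fit import *
def gov(name,b,S2=12,cart_=None,cam="scene"):
    f=grab_frame(cam);s=observe();print(s["clock"],s["position"].round(4),s["tool_rot"].round(4),s["grip_width"].round(4),s["force"].round(2))
    im=cv2.resize(np.ascontiguousarray(f["frame"][b[1]:b[3],b[0]:b[2],::-1]),None,fx=S2,fy=S2,interpolation=cv2.INTER_NEAREST)
    im=np.clip(im.astype(float)*1.6+20,0,255).astype(np.uint8)
    yaw=s["tool_rot"][2];ax=np.array([np.cos(yaw),np.sin(yaw),0]);jy=np.array([np.sin(yaw),-np.cos(yaw),0]);t=s["position"]
    for sgn in(-1,1):
        q=[t+sgn*jy*s["grip_width"]/2+ax*w+np.array([0,0,-.025+h]) for w,h in((-.011,0),(.011,0),(.011,.022),(-.011,.022))]
        p=((proj(f,q)-b[:2]+.5)*S2).round().astype(np.int32);cv2.polylines(im,[p],True,(0,0,255),1)
    if cart_:
        for P in cart(*cart_):
            h=cv2.convexHull((((proj(f,P)-b[:2]+.5)*S2)).round().astype(np.int32)); cv2.polylines(im,[h],True,(0,255,255),1)
    cv2.imwrite(f"pics/{name}.png",im)
    return f
E
python3 - <<'E'
from ov import *
import pickle
pickle.dump(gov("g3",(190,240,250,305),12),open("f3.pkl","wb"))
E
```

```text
Traceback (most recent call last):
  File "ov.py", line 3, in gov
    f=grab_frame(cam);s=observe();print(s["clock"],s["position"].round(4),s["tool_rot"].round(4),s["grip_width"].round(4),s["force"].round(2))
                                                                                                 ^^^^^^^^^^^^^^^^^^^^^
AttributeError: 'float' object has no attribute 'round'
```

```bash
sed -i 's/s\["grip_width"\].round(4),/round(float(s["grip_width"]),4),/' ov.py
python3 - <<'E'
from ov import *
import pickle
pickle.dump(gov("g3",(190,240,250,305),12),open("f3.pkl","wb"))
E
```

```text
3.3 [ 0.5169 -0.2946  0.1217] [3.1403e+00 8.0000e-04 1.6547e+00] -0.0001 [0.45 0.36 0.12]
```

View pics/g3.png

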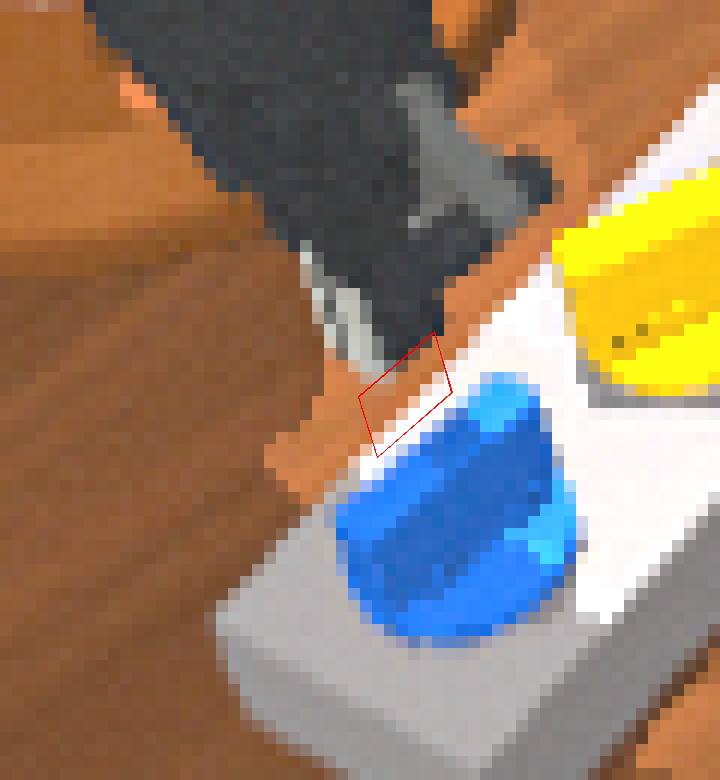

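>>> move_arm([
  [[0,0,0],[0,0,0]],
  [[0,0,0],[0,0,0]],
  [[0,0,0],[0,0,0]],
  [[0,0,-14],[0,0,0]],
  [[0,0,-20],[0,0,0]],
  [[0,0,-20],[0,0,0]],
], jaw=45)

```text
clock: 4.05
position: [0.516, -0.294, 0.0996]
tool_rot: [-3.14, -0.001, 1.655]
force: [-0.0, 0.1, -0.2]
grip_width: 0.0451
```

>>> move_arm([
  [[0,0,-5],[0,0,0]],
  [[0,0,-9],[0,0,0]],
  [[0,0,-13],[0,0,0]],
  [[0,0,-13],[0,0,0]],
])

```text
clock: 4.55
position: [0.5162, -0.2942, 0.0872]
tool_rot: [-3.141, -0.0, 1.655]
force: [0.9, 0.4, -0.9]
grip_width: 0.0449
```

```bash
python3 - <<'E'
from ov import *
import pickle
pickle.dump(gov("g4",(190,240,250,305),12),open("f4.pkl","wb"))
E
```

```text
4.6 [ 0.5163 -0.2942  0.0874] [-3.1414e+00 -1.0000e-04  1.6548e+00] 0.0448 [ 0.01 -0.27 -0.28]
```

View pics/g4.png

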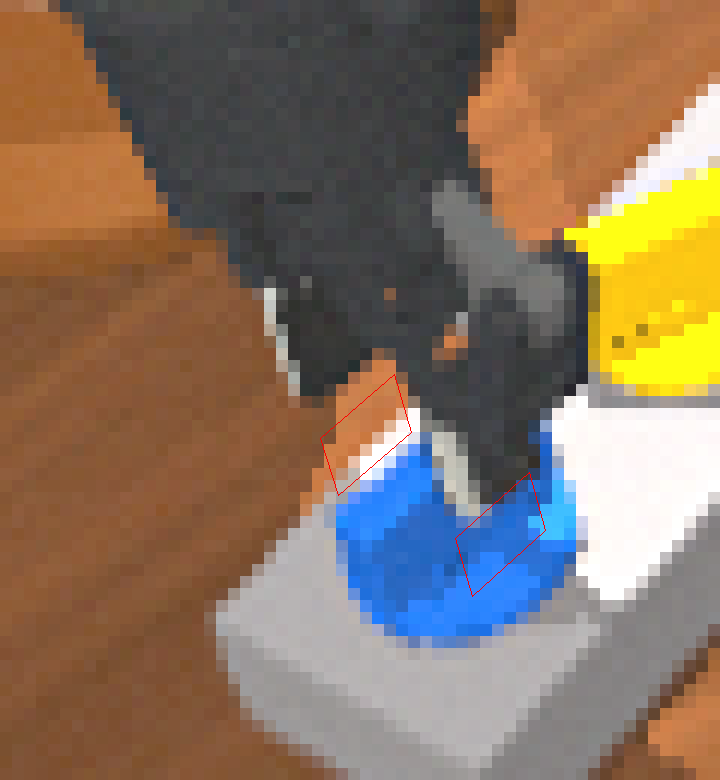

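>>> move_arm([
  [[0,0,0],[0,0,0]],
  [[0,0,0],[0,0,0]],
  [[0,0,0],[0,0,0]],
], jaw=24, grip_force=20)

```text
clock: 4.97
position: [0.5164, -0.2943, 0.0876]
tool_rot: [3.141, 0.0, 1.655]
force: [0.0, -0.1, -0.6]
grip_width: 0.0241
```

```bash
python3 - <<'E'
from ov import *
import pickle
pickle.dump(gov("g5",(190,240,250,305),12),open("f5.pkl","wb"))
save("t5","top",(380,170,440,215),12)
E
```

```text
5.025 [ 0.5164 -0.2943  0.0876] [3.1415e+00 1.0000e-04 1.6547e+00] 0.024 [0.64 0.25 0.55]
```

View pics/g5.png

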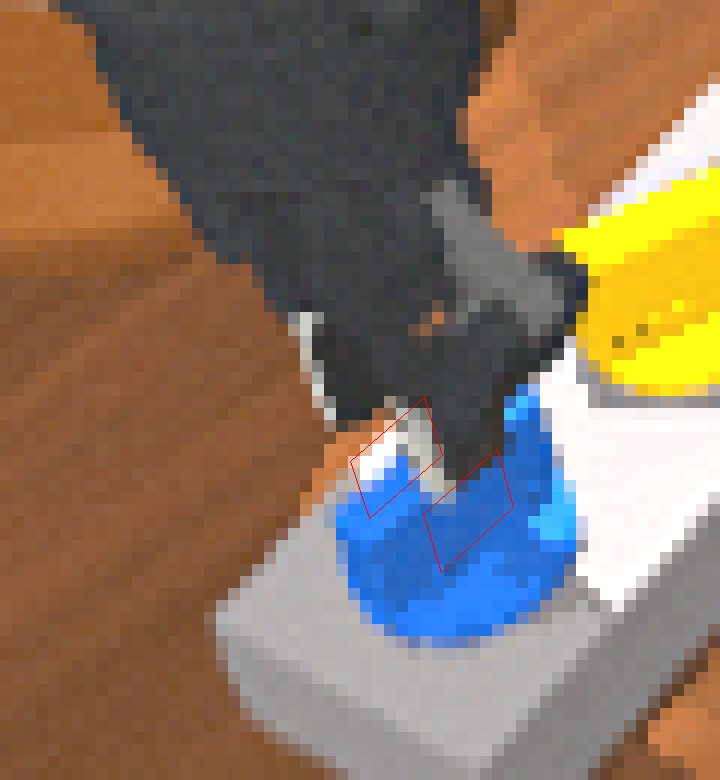

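View pics/t5.png

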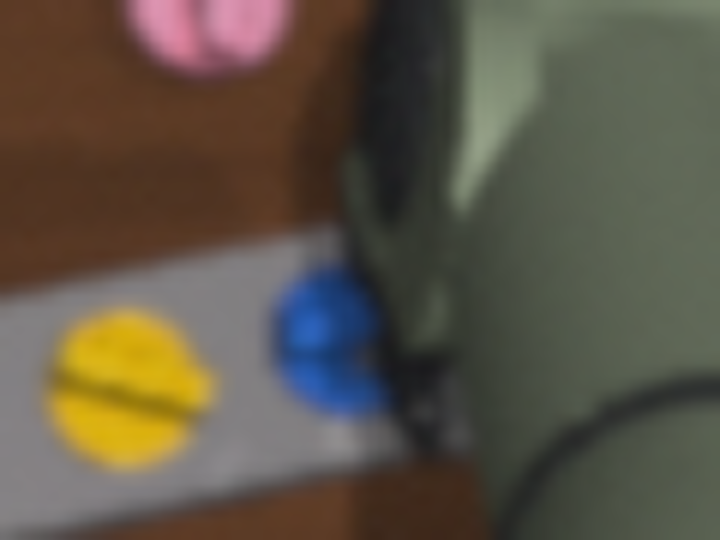

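```bash
python3 - <<'E'
from fit import *
import pickle
f=pickle.load(open("f0.pkl","rb"))["top"]
im=cv2.imread("pics/t5.png")
t=np.array([.5164,-.2943,.0876]);yaw=1.6547;ax=np.array([np.cos(yaw),np.sin(yaw),0]);jy=np.array([np.sin(yaw),-np.cos(yaw),0]);ez=np.array([0,0,1])
def box(cx,w,l,z,col):
    q=[t+cx*jy+ax*a*w/2+jy*b*l/2+ez*(z-t[2]) for a,b in((-1,-1),(1,-1),(1,1),(-1,1))]
    p=((proj(f,q)-[380,170]+.5)*12).round().astype(np.int32);cv2.polylines(im,[p],True,col,1)
box(0,.076,.085,.135,(0,0,255)); box(0,.076,.085,.22,(0,255,255))
for s in(-1,1): box(s*.02,.022,.016,.0626,(255,255,255)); box(s*.02,.022,.016,.10,(0,255,0))
cv2.imwrite("pics/t5o.png",im)
E
```

```text
(no output)
```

View pics/t5o.png

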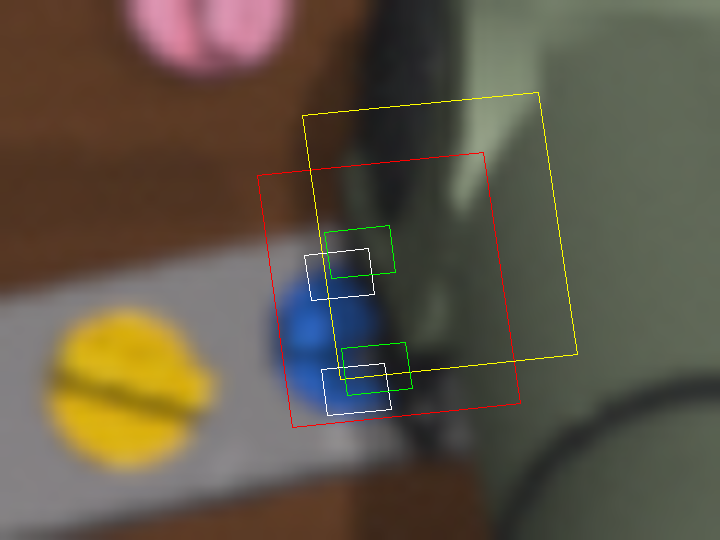

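```bash
python3 - <<'E'
from h import *
im=cv2.imread("pics/t5o.png").astype(float)
im=np.clip(255*(im/255)**0.5,0,255).astype(np.uint8);cv2.imwrite("pics/t5b.png",im)
im=cv2.imread("pics/g5.png").astype(float);cv2.imwrite("pics/g5b.png",np.clip(255*(im/255)**0.45,0,255).astype(np.uint8))
f=grab_frame("top");im=f["frame"][130:260,340:520,::-1].astype(float);im=np.clip(255*(im/255)**.5,0,255).astype(np.uint8)
cv2.imwrite("pics/t6.png",cv2.resize(im,None,fx=4.4,fy=4.4,interpolation=cv2.INTER_CUBIC))
E
```

```text
(no output)
```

View pics/t5b.png

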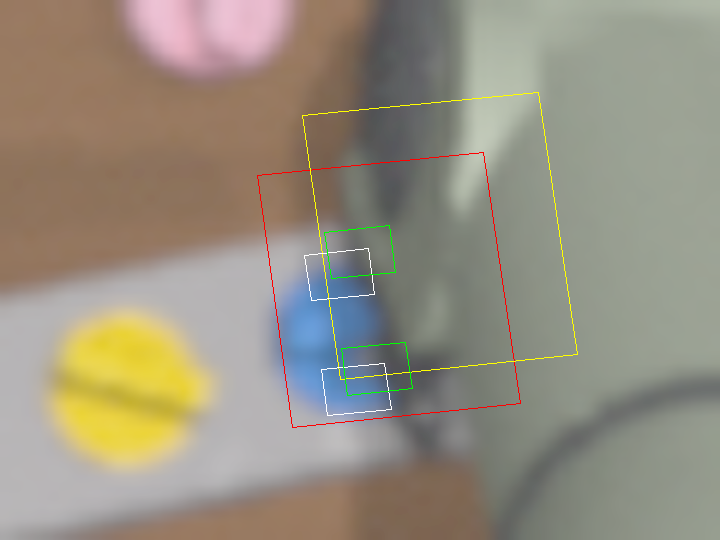

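View pics/g5b.png

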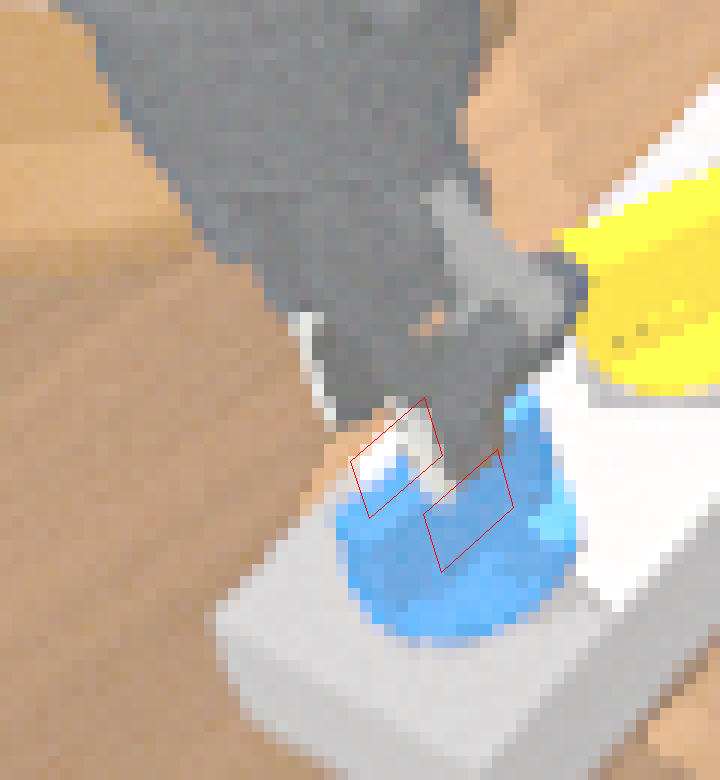

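View pics/t6.png

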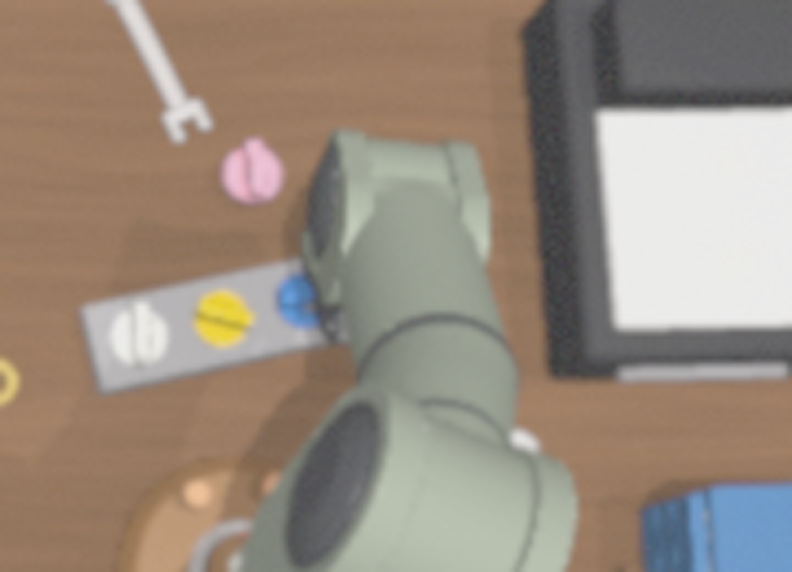

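```bash
python3 - <<'E'
from fit import *
import pickle
fs=pickle.load(open("f0.pkl","rb"))
t=np.array([.2054,-.5903,.2305]);yaw=.3348;ax=np.array([np.cos(yaw),np.sin(yaw),0]);jy=np.array([np.sin(yaw),-np.cos(yaw),0]);ez=np.array([0,0,1])
for c,b,S2 in(("scene",(0,170,100,250),8),("top",(460,225,560,305),8)):
    f=fs[c];im=f["frame"][b[1]:b[3],b[0]:b[2],::-1].astype(float);im=np.clip(255*(im/255)**.5,0,255).astype(np.uint8)
    im=cv2.resize(im,None,fx=S2,fy=S2,interpolation=cv2.INTER_CUBIC)
    def box(cx,w,l,z,col):
        q=[t+cx*jy+ax*a*w/2+jy*bb*l/2+ez*(z-t[2]) for a,bb in((-1,-1),(1,-1),(1,1),(-1,1))]
        p=((proj(f,q)-b[:2]+.5)*S2).round().astype(np.int32);cv2.polylines(im,[p],True,col,1)
    box(0,.076,.085,.2245+.054,(0,0,255))
    for s in(-1,1): box(s*.049,.022,.014,.2055+.013,(255,255,255)); box(s*.049,.022,.014,.26,(0,255,0))
    cv2.imwrite(f"pics/st_{c}.png",im)
E
```

```text
(no output)
```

View pics/st_scene.png

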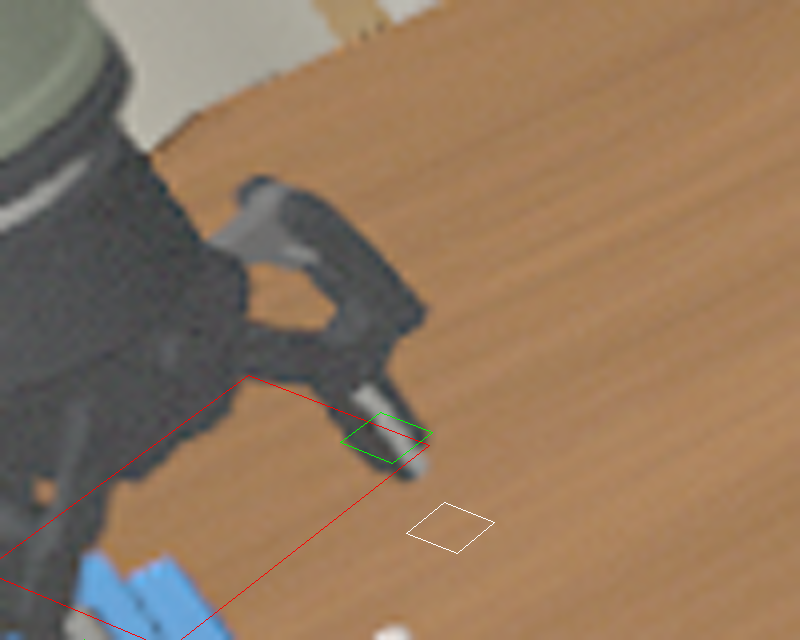

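View pics/st_top.png

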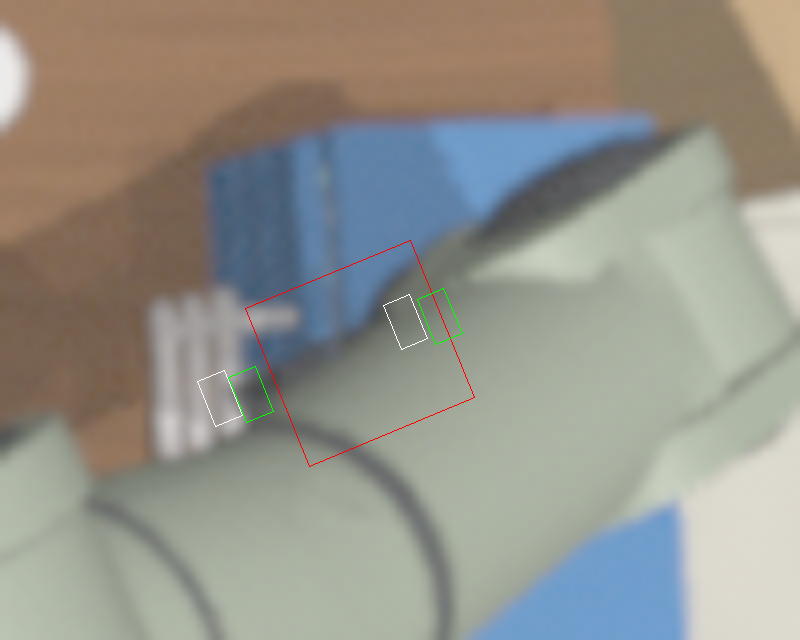

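>>> move_arm([
  [[0,0,0],[0,0,0]],
  [[0,0,0],[0,0,0]],
  [[0,0,0],[0,0,0]],
], jaw=10)

```text
clock: 5.5
position: [0.5163, -0.2943, 0.0875]
tool_rot: [-3.142, -0.0, 1.655]
force: [-0.5, 0.2, -0.3]
grip_width: 0.01
```

```bash
python3 - <<'E'
from ov import *
import pickle
pickle.dump(gov("g6",(190,240,250,305),12),open("f6.pkl","wb"))
print(observe()["moment"])
E
```

```text
5.55 [ 0.5163 -0.2943  0.0875] [-3.1416 -0.      1.6547] 0.0098 [-0.79  0.25  1.14]
[ 0.04738731 -0.01022407 -0.01400054]
```

View pics/g6.png

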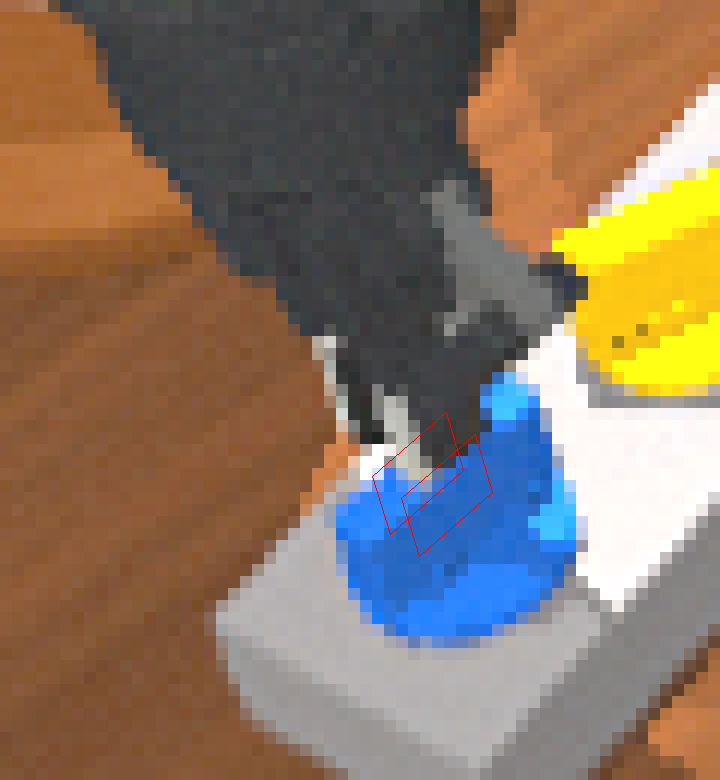

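>>> move_arm([
  [[0,0,0],[0,0,0]],
  [[0,0,0],[0,0,0]],
  [[0,0,0],[0,0,0]],
  [[0,0,-8],[0,0,0]],
  [[0,0,-14],[0,0,0]],
  [[0,0,-18],[0,0,0]],
  [[0,0,-18],[0,0,0]],
], jaw=40)

```text
clock: 6.42
position: [0.5162, -0.2942, 0.0691]
tool_rot: [-3.141, -0.0, 1.655]
force: [0.4, 0.6, 1.1]
grip_width: 0.0401
```

>>> move_arm([
  [[0,0,-4],[0,0,0]],
  [[0,0,-7],[0,0,0]],
  [[0,0,-10],[0,0,0]],
  [[0,0,-10],[0,0,0]],
])

```text
clock: 6.92
position: [0.5162, -0.2942, 0.0593]
tool_rot: [-3.141, -0.0, 1.655]
force: [-0.6, 0.4, 0.4]
grip_width: 0.04
```

```bash
python3 - <<'E'
from ov import *
gov("g7",(190,240,250,305),12)
E
```

```text
6.975 [ 0.5163 -0.2943  0.0594] [-3.1415e+00 -1.0000e-04  1.6547e+00] 0.0399 [-0.51 -0.19  0.37]
```

View pics/g7.png

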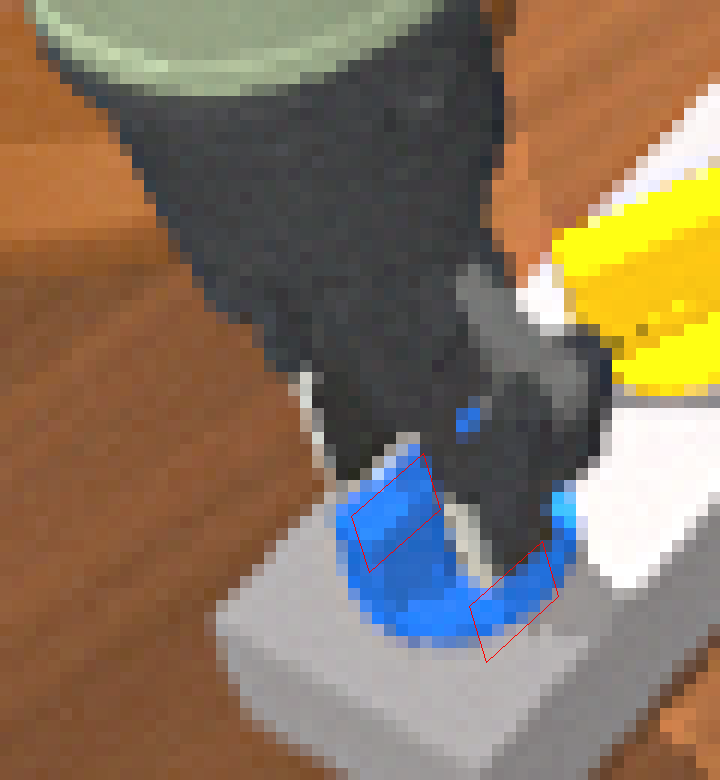

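>>> move_arm([
  [[0,0,-3],[0,0,0]],
  [[0,0,-5],[0,0,0]],
  [[0,0,-5],[0,0,0]],
])

```text
clock: 7.35
position: [0.5162, -0.2942, 0.0543]
tool_rot: [-3.141, -0.0, 1.655]
force: [0.7, 0.2, -0.8]
grip_width: 0.0397
```

>>> move_arm([
  [[0,0,0],[0,0,0]],
  [[0,0,0],[0,0,0]],
  [[0,0,0],[0,0,0]],
  [[0,0,0],[0,0,0]],
  [[0,0,0],[0,0,0]],
], jaw=8, grip_force=50)

```text
clock: 7.98
position: [0.5163, -0.2944, 0.0546]
tool_rot: [3.142, 0.0, 1.655]
force: [-1.8, -0.1, 3.5]
grip_width: 0.013
```

```bash
python3 - <<'E'
from ov import *
gov("g8",(190,240,250,305),12);print(observe()["moment"])
E
```

```text
8.025 [ 0.5163 -0.2944  0.0546] [-3.1416e+00  1.0000e-04  1.6547e+00] 0.013 [-0.81 -0.63  3.95]
[-0.11175735  0.36215511  0.03133872]
```

View pics/g8.png

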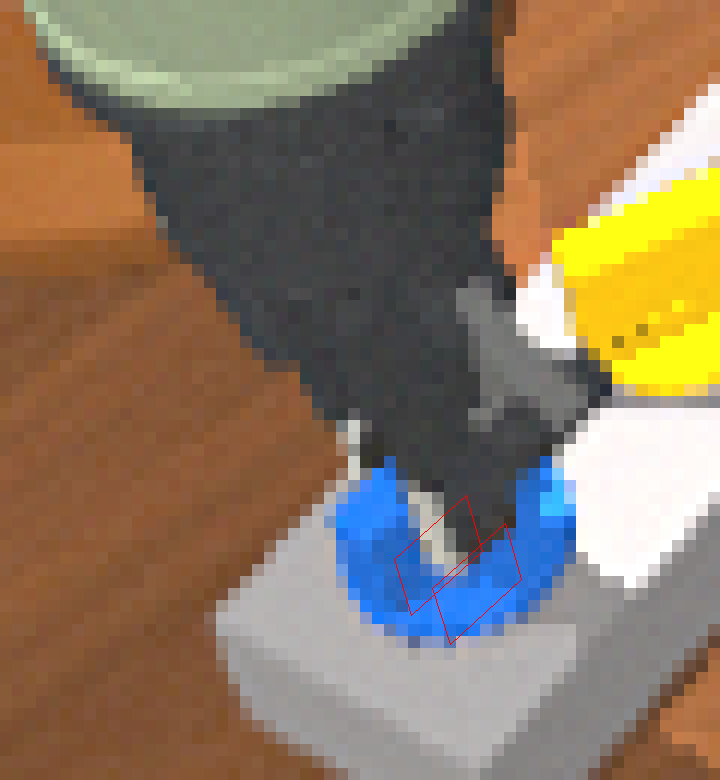

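>>> move_arm([
  [[0,0,10],[0,0,0]],
  [[0,0,25],[0,0,0]],
  [[0,0,50],[0,0,0]],
  [[0,0,75],[0,0,0]],
  [[0,0,110],[0,0,0]],
  [[0,0,130],[0,0,0]],
  [[0,0,130],[0,0,0]],
])

```text
clock: 8.9
position: [0.517, -0.2946, 0.1866]
tool_rot: [3.139, 0.002, 1.655]
force: [-0.4, 0.5, -2.1]
grip_width: 0.0127
```

```bash
python3 - <<'E'
from ov import *
f=gov("g9",(180,205,245,270),12,cart_=None);print(observe()["moment"])
E
```

```text
8.95 [ 0.5164 -0.2944  0.1853] [3.1406e+00 8.0000e-04 1.6547e+00] 0.0129 [-0.14  0.21 -2.15]
[-0.00359046  0.02818909  0.05261208]
```

View pics/g9.png

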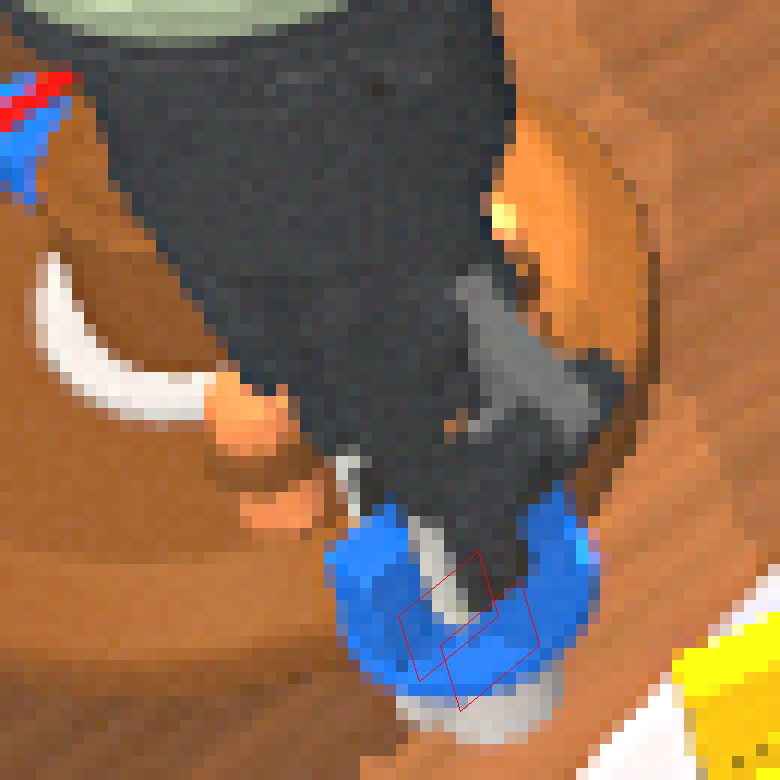

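>>> move_arm([
  [[1,30,0],[0,0,0.1]],
  [[2,80,0],[0,0,0.22]],
  [[4,135,0],[0,0,0.36]],
  [[5,190,0],[0,0,0.5]],
  [[6,245,0],[0,0,0.64]],
  [[8,300,0],[0,0,0.78]],
  [[9,355,0],[0,0,0.9]],
  [[10,410,0],[0,0,1.0]],
  [[11,455,0],[0,0,1.05]],
  [[11.6,485,0],[0,0,1.069]],
  [[11.6,496.4,0],[0,0,1.069]],
  [[11.6,496.4,0],[0,0,1.069]],
])

```text
clock: 10.45
position: [0.5273, 0.2025, 0.184]
tool_rot: [-3.141, -0.001, 2.726]
force: [-0.7, -1.0, -1.7]
grip_width: 0.0132
```

```bash
python3 - <<'E'
from ov import *
import pickle
f=gov("h1",(320,140,385,205),12);g=save("ht1","top",(250,160,330,230),9);s=observe();print(s["qpos"].round(3))
pickle.dump(dict(scene=f,top=g),open("fh1.pkl","wb"))
E
```

```text
10.5 [0.5276 0.2015 0.1841] [-3.1407e+00 -3.0000e-04  2.7241e+00] 0.0129 [-0.34 -0.03 -2.01]
[ 0.049  0.573 -0.736  1.78   0.458  0.968  0.278]
```

View pics/h1.png

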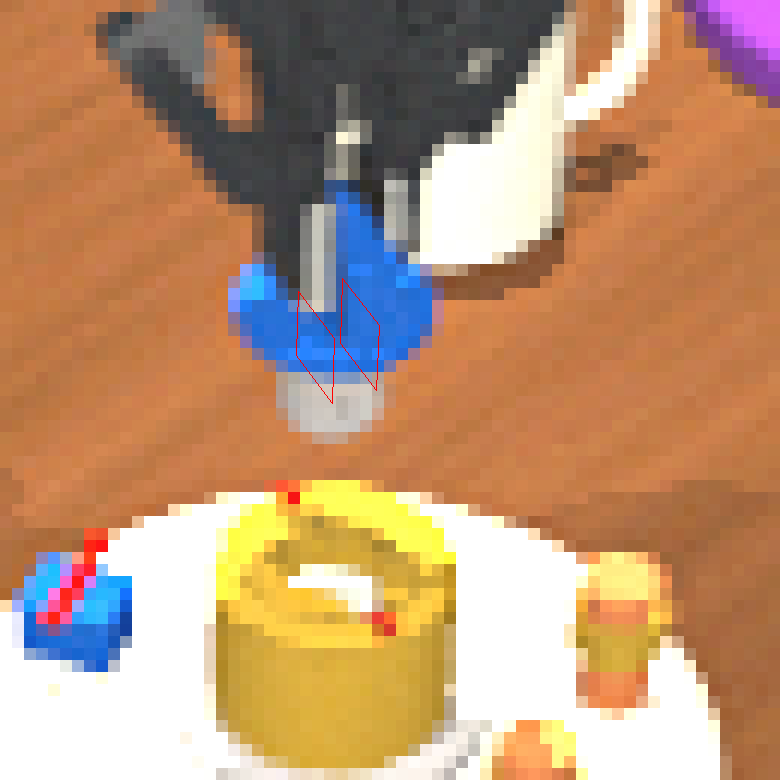

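View pics/ht1.png

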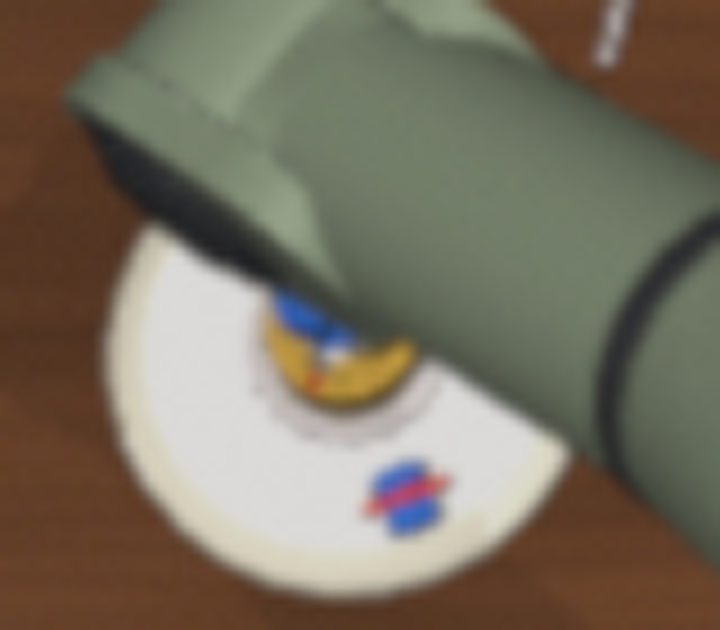

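```bash
cat > cf.py <<'E'
from fit import *
def cfull(x,y,yaw,z):
    return cart(x,y,yaw,z)+[np.r_[circ(x,y,z,.0125),circ(x,y,z+.003,.014),circ(x,y,z+.034,.014)]]
def fitc(f,s,b,rowmin,x0,yaw,zl):
    a=f["frame"][b[1]:b[3],b[0]:b[2]].astype(float)
    blue=np.clip((a[...,2]-a[...,0]-10)/50,0,1)
    r=a.max(2)-a.min(2); grey=((r<30)&(a.max(2)>90)).astype(float)
    obs=np.maximum(blue,grey)
    rows=np.arange(b[1],b[3])[:,None]+0*a[...,0]
    dark=cv2.dilate(((a.max(2)<75)&(r<30)).astype(np.uint8),np.ones((3,3)))
    w=(rows>=rowmin)&(dark==0)
    fun=lambda p:(w*(hullmask(f,cfull(p[0],p[1],yaw,zl),b)-obs)**2).sum()
    R=run(fun,[list(x0)],[.006,.006]); return R,obs,w
E
python3 - <<'E'
from cf import *
import pickle
f=pickle.load(open("fh1.pkl","rb"))["scene"]
b=(332,155,362,180)
for zl in(.1375,.1395,.1415):
    R,obs,w=fitc(f,None,b,162,(.527,.205),2.724,zl);print(zl,R.x.round(4),R.fun,obs.sum())
im=cv2.resize(np.clip(f["frame"][140:205,320:385,::-1].astype(float)*1.6+20,0,255).astype(np.uint8),None,fx=12,fy=12,interpolation=cv2.INTER_NEAREST)
R,obs,w=fitc(f,None,b,162,(.527,.205),2.724,.1395)
for P in cfull(*R.x,2.724,.1395):
    cv2.polylines(im,[cv2.convexHull(((proj(f,P)-[320,140]+.5)*12).round().astype(np.int32))],True,(0,0,255),1)
m=(.5271,.2049)
for r in(.035,.0155):
    cv2.polylines(im,[((proj(f,circ(*m,.09,r))-[320,140]+.5)*12).round().astype(np.int32)],True,(255,0,255),1)
cv2.imwrite("pics/h1o.png",im)
E
```

```text
0.1375 [0.5188 0.2105] 4.122361399461745 250.79999999999998
0.1395 [0.5204 0.2085] 4.116720492118416 250.79999999999998
0.1415 [0.5218 0.2069] 4.14761014994233 250.79999999999998
```

View pics/h1o.png

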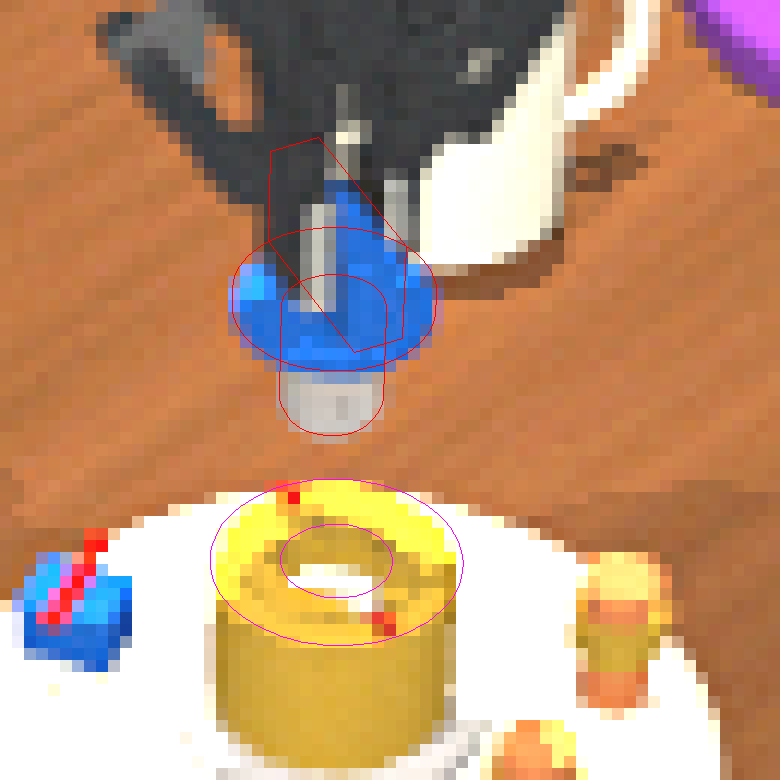

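```bash
python3 - <<'E'
from cf import *
import pickle
F=pickle.load(open("fh1.pkl","rb"));f=dict(F["scene"])
im=cv2.imread("pics/g9.png")[6::12,6::12,::-1].astype(float);im=(im-20)/1.6
fr=np.zeros((400,640,3));fr[205:270,180:245]=im;g=dict(f);g["frame"]=fr
# mask out the red overlay
b=(203,240,234,269)
for zl in(.1387,.1407,.1427):
    a=fr[b[1]:b[3],b[0]:b[2]]
    R,obs,w=fitc(g,None,b,252,(.515,-.291),1.655,zl);print(zl,R.x.round(4),R.fun,obs.sum())
R,obs,w=fitc(g,None,b,252,(.515,-.291),1.655,.1407)
cv2.imwrite("pics/m9.png",cv2.resize(((obs*.6+.4*hullmask(g,cfull(*R.x,1.655,.1407),b))*255*np.where(w,1,.5)).astype(np.uint8),None,fx=12,fy=12,interpolation=cv2.INTER_NEAREST))
# top
t=F["top"];o=(250,160);S2=10
im=cv2.resize(t["frame"][160:220,250:320,::-1],None,fx=S2,fy=S2,interpolation=cv2.INTER_CUBIC)
for xy,col in(((.5285,.1979),(0,0,255)),((.5218,.2015),(0,255,255))):
  for P in cfull(*xy,2.724,.1395):
    cv2.polylines(im,[cv2.convexHull(((proj(t,P)-o+.5)*S2).round().astype(np.int32))],True,col,1)
for r in(.035,.0155):
    cv2.polylines(im,[((proj(t,circ(.5284,.1982,.09,r))-o+.5)*S2).round().astype(np.int32)],True,(255,0,255),1)
cv2.imwrite("pics/ht1o.png",im)
E
```

```text
0.1387 [ 0.5101 -0.2901] 27.04103109381007 303.675
0.1407 [ 0.5115 -0.2909] 27.07967776816609 303.675
0.1427 [ 0.5131 -0.2915] 27.137713139177244 303.675
```

View pics/ht1o.png

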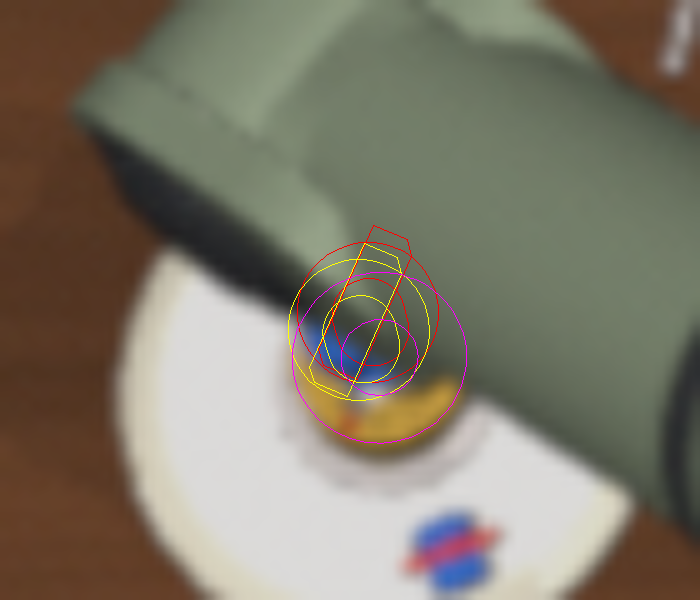

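View pics/m9.png

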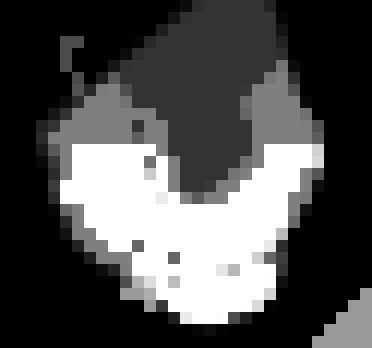

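>>> move_arm([
  [[0,0,-15],[0,0,0]],
  [[0,0,-30],[0,0,0]],
  [[0,0,-40],[0,0,0]],
  [[0,0,-43],[0,0,0]],
  [[0,0,-43],[0,0,0]],
])

```text
clock: 11.18
position: [0.5279, 0.2022, 0.1414]
tool_rot: [-3.142, -0.0, 2.724]
force: [0.2, 0.3, -1.8]
grip_width: 0.013
```

```bash
python3 - <<'E'
from cf import *
import pickle
f=grab_frame("scene");g=grab_frame("top");s=observe();print(s["clock"],s["position"],s["tool_rot"],s["force"])
pickle.dump(dict(scene=f,top=g),open("fh2.pkl","wb"))
b=(325,150,370,205)
im=np.clip(f["frame"][b[1]:b[3],b[0]:b[2],::-1].astype(float)*1.3+10,0,255).astype(np.uint8)
cv2.imwrite("pics/h2.png",cv2.resize(im,None,fx=14,fy=14,interpolation=cv2.INTER_NEAREST)[:770])
b=(270,178,306,212)
cv2.imwrite("pics/ht2.png",cv2.resize(g["frame"][b[1]:b[3],b[0]:b[2],::-1],None,fx=18,fy=18,interpolation=cv2.INTER_CUBIC)[:600])
E
```

```text
11.275 [0.52811145 0.20226301 0.14182492] [3.14118264e+00 3.38809781e-04 2.72380297e+00] [-0.1518842   0.49189251 -2.03443331]
```

View pics/h2.png

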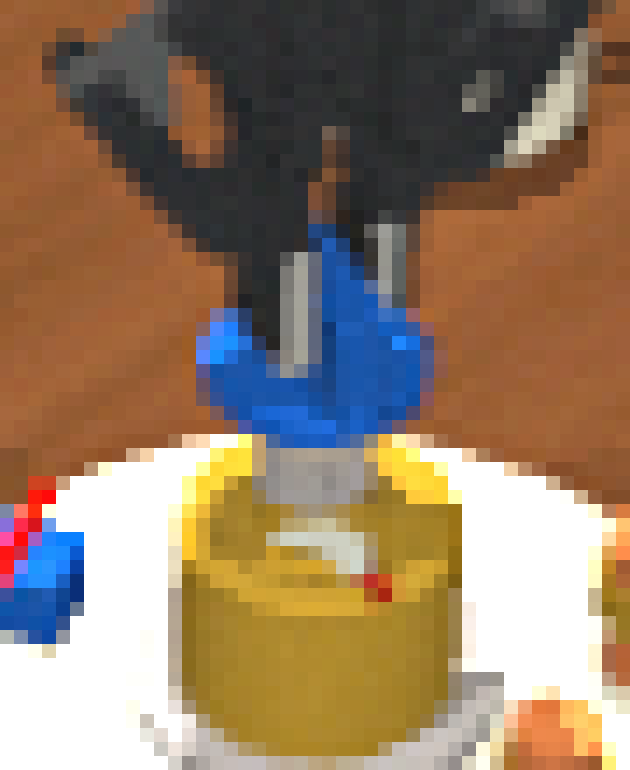

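View pics/ht2.png

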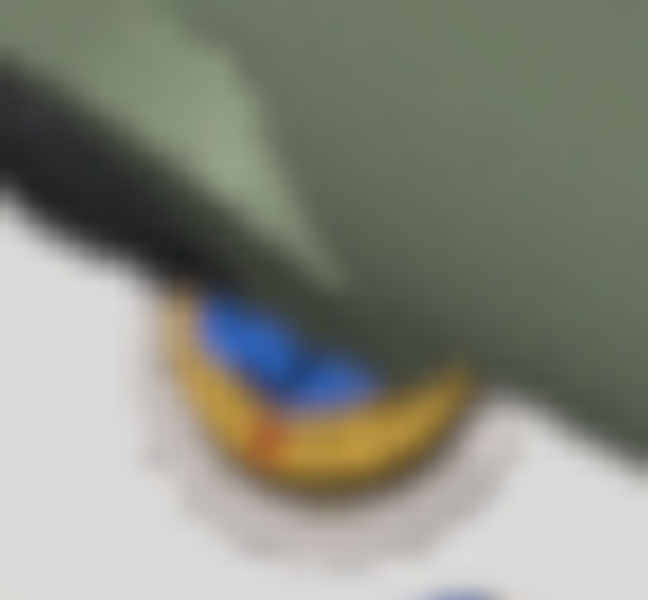

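```bash
python3 - <<'E'
from cf import *
import pickle
F=pickle.load(open("fh2.pkl","rb"));f=F["scene"];t=F["top"]
b=(325,150,370,205)
def draw(f,b,S2,items,name,gain=1.3):
    im=np.clip(f["frame"][b[1]:b[3],b[0]:b[2],::-1].astype(float)*gain+10,0,255).astype(np.uint8)
    im=cv2.resize(im,None,fx=S2,fy=S2,interpolation=cv2.INTER_NEAREST)
    for P,col in items: cv2.polylines(im,[((proj(f,P)-b[:2]+.5)*S2).round().astype(np.int32)],True,col,1)
    cv2.imwrite("pics/"+name+".png",im)
R,Y,G=(0,0,255),(0,255,255),(0,255,0)
def items(c,m,z,col):
    return [(circ(*m,.09,.035),(255,0,255)),(circ(*m,.09,.0155),(255,0,255)),(circ(*c,z,.0125),col),(circ(*c,z+.034,.027),col),(circ(*c,z+.04,.027),col)]
ms=(.5271,.2049);mt=(.5284,.1982)
draw(f,b,14,items((ms[0]-.0024,ms[1]-.0029),ms,.097,R)+items((ms[0]-.002,ms[1]-.001),ms,.103,G)[2:],"h2o")
draw(t,(270,178,306,212),18,items((mt[0]-.0024,mt[1]-.0029),mt,.097,R),"ht2o")
E
```

```text
(no output)
```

View pics/h2o.png

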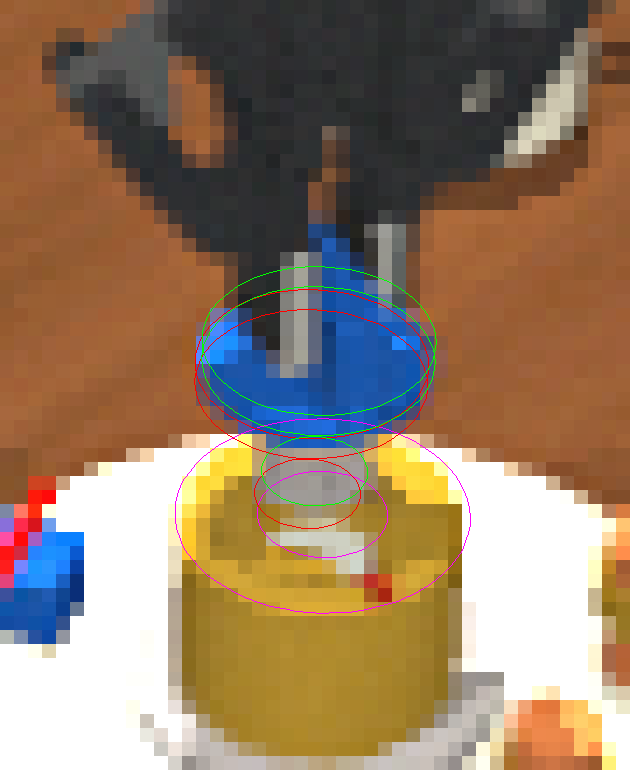

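View pics/ht2o.png

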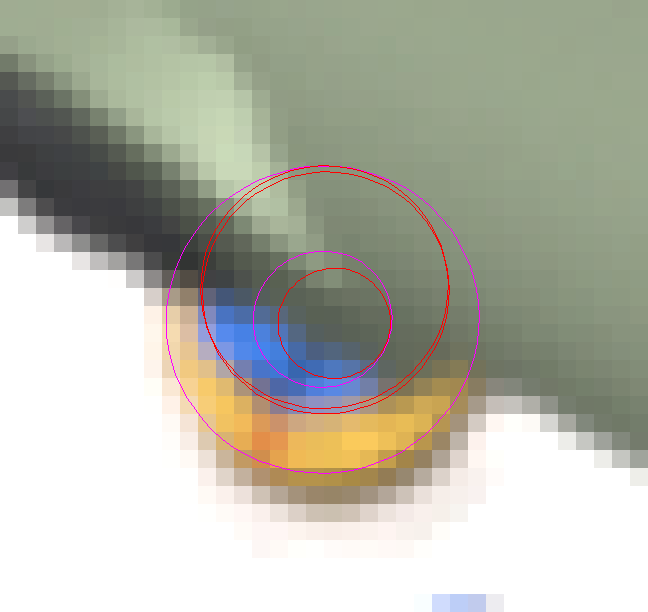

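```bash
python3 - <<'E'
from cf import *
import pickle
F=pickle.load(open("f0.pkl","rb"));f=F["scene"];t=F["top"]
c=pix2plane(f,np.array([[48,398],[186,468],[502,110],[368,54]])/6+[199.5,224.5],.04)
print(c.round(4),np.linalg.norm(c-np.roll(c,-1,0),axis=1),c.mean(0))
c=pix2plane(t,np.array([[645,68],[692,250],[112,385],[66,198]])/10+[351.5,179.5],.04)
print(c.round(4),np.linalg.norm(c-np.roll(c,-1,0),axis=1),c.mean(0))
for r,z in((.112,0),(.112,.02),(.112,.034),(.105,.034)):
  for xy in((.5271,.2049),(.528,.198)):
    p=proj(f,circ(*xy,z,r));print(r,z,xy,p.min(0),p.max(0))
print("img cover cols",80/8+304.5,602/8+304.5,"rows",60/8+171.5,460/8+171.5)
E
```

```text
[[ 0.4848 -0.3392  0.04  ]
 [ 0.5615 -0.3196  0.04  ]
 [ 0.5136 -0.0816  0.04  ]
 [ 0.4334 -0.102   0.04  ]] [0.07911343 0.24279552 0.08272745 0.24270041] [ 0.49832255 -0.21057872  0.04      ]
[[ 0.566  -0.333   0.04  ]
 [ 0.4889 -0.3481  0.04  ]
 [ 0.4376 -0.1058  0.04  ]
 [ 0.5158 -0.0898  0.04  ]] [0.07858645 0.24761164 0.07975047 0.24839279] [ 0.50206454 -0.21918103  0.04      ]
0.112 0 (0.5271, 0.2049) [314.67098875 184.54296122] [379.27901743 229.38940865]
0.112 0 (0.528, 0.198) [313.48984095 185.57241399] [378.27697188 230.68610347]
0.112 0.02 (0.5271, 0.2049) [314.4965493  180.40142096] [379.74634795 225.19842212]
0.112 0.02 (0.528, 0.198) [313.30320617 181.42905458] [378.73557549 226.49549087]
0.112 0.034 (0.5271, 0.2049) [314.37236043 177.45593021] [380.0792702  222.21233395]
0.112 0.034 (0.528, 0.198) [313.17032596 178.4821514 ] [379.06229648 223.5095171 ]
0.105 0.034 (0.5271, 0.2049) [316.41801283 178.70243252] [377.99674417 220.64319639]
0.105 0.034 (0.528, 0.198) [315.22214829 179.73574088] [376.9742467  221.93029988]
img cover cols 314.5 379.75 rows 179.0 229.0
```

>>> move_arm([
  [[1.8,1.7,0],[0,0,0]],
  [[1.8,1.7,0],[0,0,0]],
  [[1.8,1.7,-2],[0,0,0]],
  [[1.8,1.7,-4],[0,0,0]],
  [[1.8,1.7,-5],[0,0,0]],
  [[1.8,1.7,-5],[0,0,0]],
])

```text
clock: 12.02
position: [0.5297, 0.2038, 0.1364]
tool_rot: [-3.141, -0.0, 2.724]
force: [0.3, -0.9, -1.6]
grip_width: 0.0132
```

>>> move_arm([
  [[0,0,-1],[0,0,0]],
  [[0,0,-2],[0,0,0]],
  [[0,0,-2],[0,0,0]],
])

```text
clock: 12.4
position: [0.5297, 0.2038, 0.1344]
tool_rot: [-3.142, -0.0, 2.724]
force: [-0.3, 0.5, -1.7]
grip_width: 0.013
```

>>> move_arm([
  [[0,0,-1],[0,0,0]],
  [[0,0,-2],[0,0,0]],
  [[0,0,-2],[0,0,0]],
])

```text
clock: 12.78
position: [0.5297, 0.2038, 0.1324]
tool_rot: [-3.141, -0.0, 2.724]
force: [1.2, 0.1, -1.9]
grip_width: 0.0133
```

>>> move_arm([
  [[0,0,-1],[0,0,0]],
  [[0,0,-2],[0,0,0]],
  [[0,0,-2],[0,0,0]],
])

```text
clock: 13.15
position: [0.5297, 0.2038, 0.1304]
tool_rot: [-3.142, -0.0, 2.724]
force: [0.5, 0.4, -1.0]
grip_width: 0.013
```

```bash
cat > look.py <<'E'
import sys
from cf import *
import pickle
n=sys.argv[1]
f=grab_frame("scene");g=grab_frame("top");s=observe();print(s["clock"],s["position"].round(4),s["tool_rot"].round(4),s["force"].round(2),s["moment"].round(3))
pickle.dump(dict(scene=f,top=g),open(f"f_{n}.pkl","wb"))
b=(325,150,370,205);c=(270,178,306,212)
A=cv2.resize(np.clip(f["frame"][b[1]:b[3],b[0]:b[2],::-1].astype(float)*1.3+10,0,255).astype(np.uint8),None,fx=10,fy=10,interpolation=cv2.INTER_NEAREST)
B=cv2.resize(g["frame"][c[1]:c[3],c[0]:c[2],::-1],None,fx=9.5,fy=9.5,interpolation=cv2.INTER_CUBIC)
im=np.zeros((550,800,3),np.uint8);im[:,:450]=A;h,w=B.shape[:2];im[:h,455:455+w]=B[:,:345]
cv2.imwrite(f"pics/{n}.png",im)
E
python3 look.py k1
```

```text
13.25 [0.5297 0.2038 0.1305] [-3.1415  0.      2.7238] [ 0.32 -0.07 -1.59] [-0.064 -0.013  0.036]
```

View pics/k1.png

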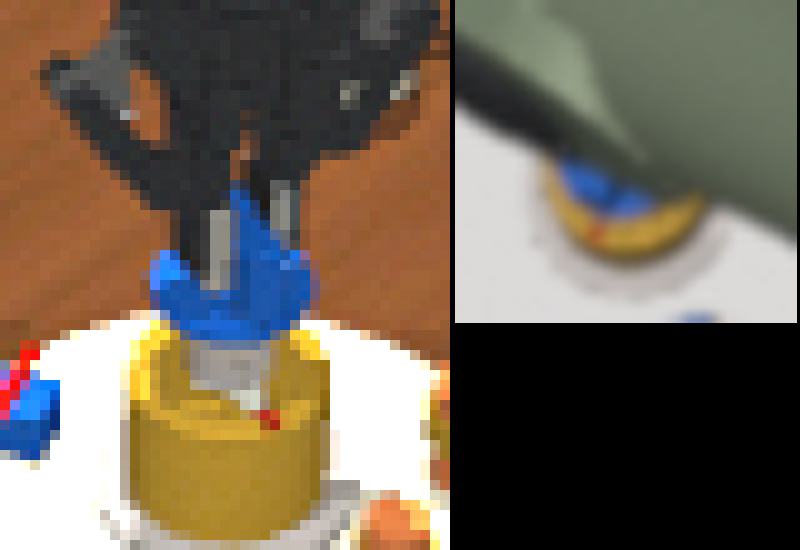

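>>> move_arm([
  [[0,0,-1],[0,0,0]],
  [[0,0,-2],[0,0,0]],
  [[0,0,-3],[0,0,0]],
  [[0,0,-3],[0,0,0]],
])

```text
clock: 13.75
position: [0.5297, 0.2038, 0.1274]
tool_rot: [-3.141, -0.0, 2.724]
force: [-0.2, 0.8, -2.0]
grip_width: 0.0128
```

>>> move_arm([
  [[0,0,-1],[0,0,0]],
  [[0,0,-2],[0,0,0]],
  [[0,0,-3],[0,0,0]],
  [[0,0,-3],[0,0,0]],
])

```text
clock: 14.25
position: [0.5297, 0.2038, 0.1244]
tool_rot: [-3.141, -0.0, 2.724]
force: [0.2, 0.7, -1.8]
grip_width: 0.0132
```

```bash
python3 look.py k2
```

```text
14.35 [0.5297 0.2038 0.1245] [-3.1416 -0.      2.7237] [-0.15 -0.18 -0.87] [0.048 0.011 0.05 ]
```

View pics/k2.png

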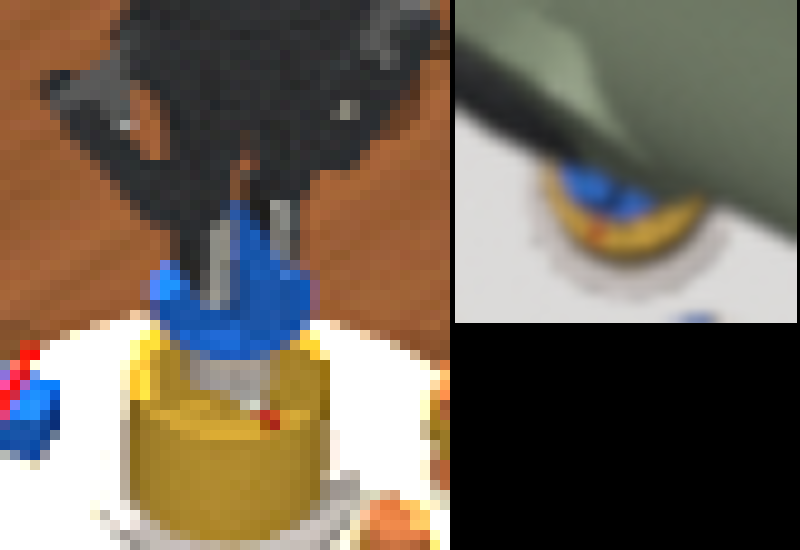

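>>> move_arm([
  [[0,0,-1],[0,0,0]],
  [[0,0,-2],[0,0,0]],
  [[0,0,-3],[0,0,0]],
  [[0,0,-3],[0,0,0]],
])

```text
clock: 14.85
position: [0.5297, 0.2038, 0.1214]
tool_rot: [-3.141, -0.0, 2.724]
force: [-0.0, 0.9, -2.3]
grip_width: 0.0131
```

>>> move_arm([
  [[0,0,-0.5],[0,0,0]],
  [[0,0,-1],[0,0,0]],
  [[0,0,-1],[0,0,0]],
])

```text
clock: 15.22
position: [0.5297, 0.2038, 0.1205]
tool_rot: [3.142, -0.0, 2.724]
force: [-1.1, -0.5, -2.5]
grip_width: 0.0132
```

>>> move_arm([
  [[0,0,-0.5],[0,0,0]],
  [[0,0,-1],[0,0,0]],
  [[0,0,-1],[0,0,0]],
])

```text
clock: 15.6
position: [0.5297, 0.2038, 0.1194]
tool_rot: [-3.142, -0.0, 2.724]
force: [-0.4, -0.0, -2.0]
grip_width: 0.0129
```

>>> move_arm([
  [[0,0,-0.5],[0,0,0]],
  [[0,0,-1],[0,0,0]],
  [[0,0,-1],[0,0,0]],
])

```text
clock: 15.98
position: [0.5297, 0.2038, 0.1184]
tool_rot: [-3.141, -0.0, 2.724]
force: [-0.2, -0.2, -1.6]
grip_width: 0.0131
```

>>> move_arm([
  [[0,0,-0.5],[0,0,0]],
  [[0,0,-1],[0,0,0]],
  [[0,0,-1],[0,0,0]],
])

```text
clock: 16.35
position: [0.5298, 0.2038, 0.1176]
tool_rot: [3.142, 0.0, 2.724]
force: [-0.1, -0.6, 0.5]
grip_width: 0.013
```

>>> move_arm([
  [[0,0,-0.5],[0,0,0]],
  [[0,0,-1],[0,0,0]],
  [[0,0,-1],[0,0,0]],
])

```text
clock: 16.73
position: [0.5298, 0.2038, 0.1165]
tool_rot: [3.142, 0.0, 2.724]
force: [0.1, -1.0, 1.9]
grip_width: 0.0127
```

>>> move_arm([
  [[0,0,-1],[0,0,0]],
  [[0,0,-2],[0,0,0]],
  [[0,0,-2],[0,0,0]],
])

```text
clock: 17.1
position: [0.5298, 0.2038, 0.1145]
tool_rot: [3.142, -0.0, 2.724]
force: [-0.2, 0.2, 2.1]
grip_width: 0.0129
```

>>> move_arm([
  [[0,0,-1],[0,0,0]],
  [[0,0,-2],[0,0,0]],
  [[0,0,-3],[0,0,0]],
  [[0,0,-3],[0,0,0]],
])

```text
clock: 17.6
position: [0.5298, 0.2038, 0.1115]
tool_rot: [3.142, 0.0, 2.724]
force: [-0.5, -1.3, 3.6]
grip_width: 0.0129
```

```bash
python3 look.py k3
```

```text
17.7 [0.5298 0.2038 0.1116] [3.1415e+00 1.0000e-04 2.7237e+00] [-0.15  0.22  3.96] [-0.09   0.053  0.031]
```

View pics/k3.png

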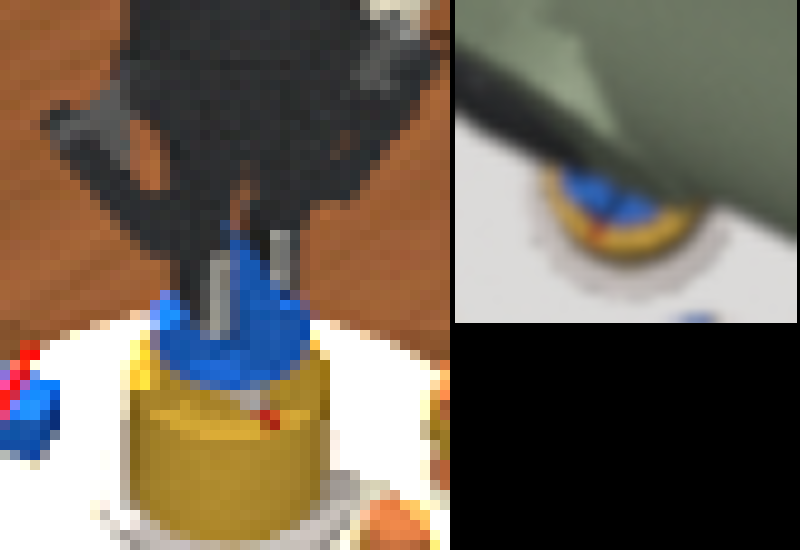

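>>> move_arm([
  [[0,0,-1],[0,0,0]],
  [[0,0,-2],[0,0,0]],
  [[0,0,-3],[0,0,0]],
  [[0,0,-4],[0,0,0]],
  [[0,0,-4],[0,0,0]],
])

```text
clock: 18.32
position: [0.5298, 0.2039, 0.1076]
tool_rot: [3.141, 0.0, 2.724]
force: [-0.2, 0.5, 6.5]
grip_width: 0.0135
```

>>> move_arm([
  [[0,0,-1],[0,0,0]],
  [[0,0,-2],[0,0,0]],
  [[0,0,-3],[0,0,0]],
  [[0,0,-3.6],[0,0,0]],
  [[0,0,-3.6],[0,0,0]],
])

```text
clock: 18.95
position: [0.5298, 0.2039, 0.1041]
tool_rot: [3.141, 0.0, 2.724]
force: [-0.5, -0.4, 8.4]
grip_width: 0.0133
```

>>> move_arm([
  [[0,0,-0.5],[0,0,0]],
  [[0,0,-1],[0,0,0]],
  [[0,0,-1],[0,0,0]],
])

```text
clock: 19.32
position: [0.5299, 0.2039, 0.1031]
tool_rot: [3.141, 0.0, 2.724]
force: [-1.4, -0.6, 9.3]
grip_width: 0.0132
```

```bash
python3 look.py k4; python3 -c "
from workcell import *;print(observe()['qpos'])"
```

```text
19.425 [0.5298 0.2039 0.1031] [3.1414e+00 3.0000e-04 2.7238e+00] [-0.99 -0.05 10.28] [-0.271  0.387 -0.011]
[-0.00626785  0.68051814 -0.66746713  1.83320718  0.55948294  0.82436367
  0.19513577]
```

View pics/k4.png

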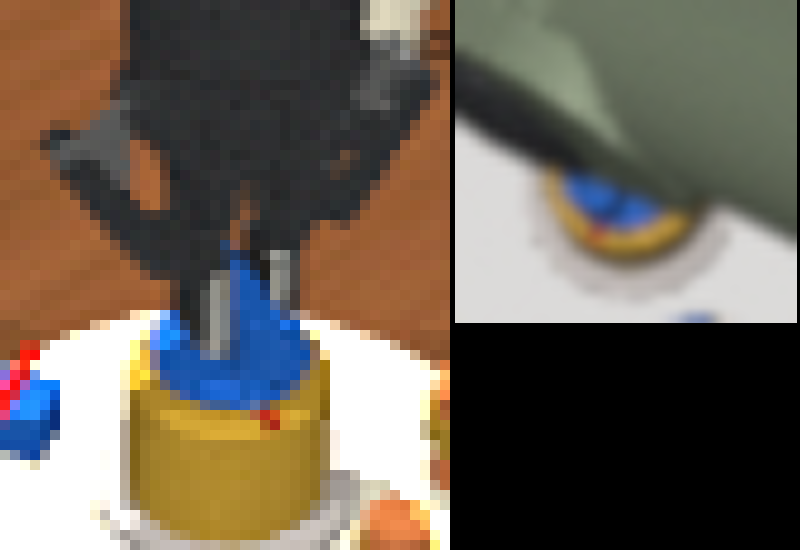

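>>> move_arm([
  [[-0.1,-0.1,0],[0,0,-0.07]],
  [[-0.2,-0.35,0],[0,0,-0.2]],
  [[-0.32,-0.5,0],[0,0,-0.3]],
  [[-0.32,-0.5,0],[0,0,-0.3]],
])

```text
clock: 19.92
position: [0.5298, 0.2035, 0.1033]
tool_rot: [3.141, 0.001, 2.422]
force: [0.0, -0.7, 9.5]
grip_width: 0.0126
```

```bash
python3 -c "
from workcell import *;s=observe();print(s['position'],s['tool_rot'],s['force'],s['moment'])"
```

```text
[0.52981325 0.20347931 0.10334527] [3.14078407e+00 8.06517144e-04 2.42216806e+00] [ 0.00967045 -0.73779961  9.46596492] [-0.18189033  0.01636161 -0.00072378]
```

>>> move_arm([
  [[-0.15,-0.15,0],[0,0,-0.1]],
  [[-0.3,-0.3,0],[0,0,-0.2]],
  [[-0.46,-0.39,0],[0,0,-0.3]],
  [[-0.46,-0.39,0],[0,0,-0.3]],
])

```text
clock: 20.42
position: [0.5294, 0.2031, 0.1033]
tool_rot: [3.141, 0.0, 2.122]
force: [0.7, -0.6, 9.8]
grip_width: 0.0128
```

```bash
python3 -c "
from workcell import *;s=observe();print(s['position'],s['tool_rot'],s['force'],s['moment'])"
```

```text
[0.52935755 0.20310162 0.10332537] [3.14058487e+00 4.91468720e-04 2.12221165e+00] [ 0.66592818 -0.57729709  9.76614014] [-0.19006208 -0.0020156  -0.03615011]
```

>>> move_arm([
  [[-0.18,-0.1,0],[0,0,-0.1]],
  [[-0.36,-0.18,0],[0,0,-0.2]],
  [[-0.55,-0.24,0],[0,0,-0.3]],
  [[-0.55,-0.24,0],[0,0,-0.3]],
])

```text
clock: 20.92
position: [0.5288, 0.2029, 0.1033]
tool_rot: [3.14, 0.0, 1.822]
force: [-0.5, -0.2, 9.4]
grip_width: 0.0132
```

```bash
python3 -c "
from workcell import *;s=observe();print(s['position'],s['tool_rot'],s['force'],s['moment'])"
```

```text
[0.5288287  0.20286737 0.10332534] [3.14047896e+00 1.22226075e-04 1.82212127e+00] [-0.48795847 -0.23137744  9.41437215] [-0.18864309 -0.0138137  -0.00021419]
```

Free turning with no side load; continuing.

>>> move_arm([
  [[-0.2,-0.03,0],[0,0,-0.1]],
  [[-0.4,-0.05,0],[0,0,-0.2]],
  [[-0.59,-0.06,0],[0,0,-0.3]],
  [[-0.59,-0.06,0],[0,0,-0.3]],
])

```text
clock: 21.42
position: [0.5282, 0.2028, 0.1033]
tool_rot: [3.141, -0.0, 1.522]
force: [-0.2, -1.3, 9.4]
grip_width: 0.013
```

>>> move_arm([
  [[-0.2,0.03,0],[0,0,-0.1]],
  [[-0.4,0.07,0],[0,0,-0.2]],
  [[-0.59,0.12,0],[0,0,-0.3]],
  [[-0.59,0.12,0],[0,0,-0.3]],
])

```text
clock: 21.92
position: [0.5276, 0.2029, 0.1033]
tool_rot: [3.141, -0.001, 1.222]
force: [0.2, 0.3, 9.8]
grip_width: 0.0131
```

```bash
python3 -c "
from workcell import *;s=observe();print(s['position'],s['tool_rot'],s['force'],s['moment'])"
```

```text
[0.52759737 0.20291881 0.10330459] [ 3.14070355e+00 -5.08154329e-04  1.22216674e+00] [0.17390907 0.25357905 9.81849567] [-0.16783886  0.03119704 -0.02091435]
```

>>> move_arm([
  [[-0.1,0.04,0],[0,0,-0.05]],
  [[-0.18,0.08,0],[0,0,-0.09]],
  [[-0.18,0.08,0],[0,0,-0.09]],
])

```text
clock: 22.3
position: [0.5274, 0.203, 0.1033]
tool_rot: [3.141, -0.001, 1.133]
force: [0.0, -0.6, 9.6]
grip_width: 0.0132
```

```bash
python3 -c "
from workcell import *;s=observe();print(s['position'],s['tool_rot'],s['force'],s['moment'])"; python3 look.py k5
```

```text
[0.52743976 0.20296605 0.10327249] [ 3.14083808e+00 -6.36287477e-04  1.13309358e+00] [ 0.02770046 -0.64465032  9.58980186] [-0.14515457  0.02110797 -0.01234844]
22.4 [0.5274 0.2029 0.1033] [ 3.1409e+00 -7.0000e-04  1.1337e+00] [ 0.86 -0.24  9.92] [-0.177  0.048  0.   ]
```

View pics/k5.png

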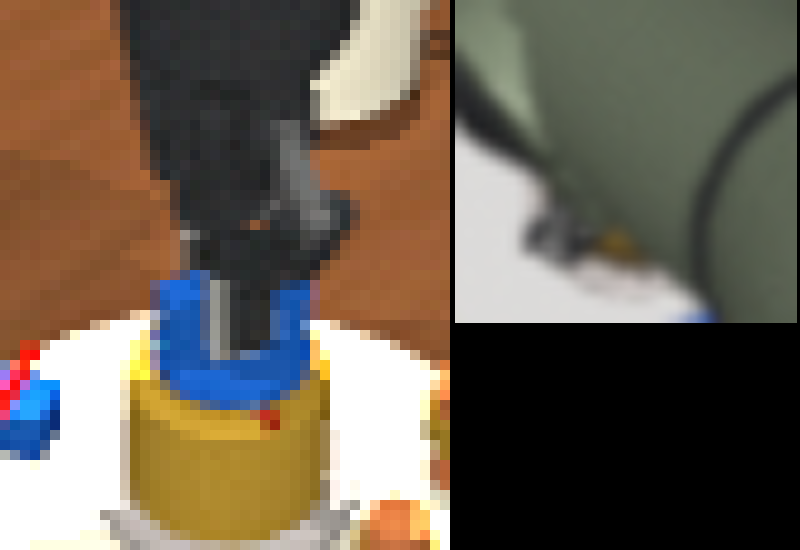

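>>> move_arm([
  [[0,0,0],[0,0,-0.02]],
  [[0,0,0],[0,0,-0.03]],
  [[0,0,0],[0,0,-0.03]],
])

```text
clock: 22.78
position: [0.5274, 0.203, 0.1033]
tool_rot: [3.141, -0.001, 1.104]
force: [0.1, -0.7, 9.7]
grip_width: 0.0131
```

```bash
python3 -c "
from workcell import *;s=observe();print(s['position'],s['tool_rot'],s['force'],s['moment'])"
```

```text
[0.52741483 0.20297174 0.10325298] [ 3.14096790e+00 -7.12703459e-04  1.10359420e+00] [ 0.06568111 -0.69243497  9.74905136] [-0.08622381  0.0569134   0.03542183]
```

>>> move_arm([
  [[0,0,0],[0,0,-0.02]],
  [[0,0,0],[0,0,-0.02]],
  [[0,0,0],[0,0,-0.02]],
])

```text
clock: 23.15
position: [0.5274, 0.203, 0.1033]
tool_rot: [3.141, -0.001, 1.084]
force: [-1.2, -0.1, 9.3]
grip_width: 0.013
```

```bash
python3 -c "
from workcell import *;s=observe();print(s['position'],s['tool_rot'],s['force'],s['moment'])"
```

```text
[0.52739595 0.20297034 0.10325986] [ 3.14101474e+00 -7.10193217e-04  1.08370932e+00] [-1.21034206 -0.07483743  9.30799878] [-0.0625736   0.11835772  0.02795156]
```

>>> move_arm([
  [[0,0,0],[0,0,-0.02]],
  [[0,0,0],[0,0,-0.02]],
  [[0,0,0],[0,0,-0.02]],
])

```text
clock: 23.52
position: [0.5274, 0.203, 0.1033]
tool_rot: [3.141, -0.001, 1.064]
force: [-0.7, -0.2, 8.9]
grip_width: 0.0137
```

```bash
python3 -c "
from workcell import *;s=observe();print(s['position'],s['tool_rot'],s['force'],s['moment'])"
```

```text
[0.52739065 0.20300781 0.10326204] [ 3.14101669e+00 -7.61356326e-04  1.06381966e+00] [-0.67316951 -0.15526875  8.91111948] [-0.08201448  0.1014105  -0.0120259 ]
```

>>> move_arm([
  [[0,0,0],[0,0,-0.015]],
  [[0,0,0],[0,0,-0.015]],
  [[0,0,0],[0,0,-0.015]],
])

```text
clock: 23.9
position: [0.5273, 0.203, 0.1032]
tool_rot: [3.141, -0.001, 1.049]
force: [-0.5, 0.6, 9.6]
grip_width: 0.0129
```

```bash
python3 -c "
from workcell import *;s=observe();print(s['position'],s['tool_rot'],s['force'],s['moment'])"
```

```text
[0.52733609 0.2030198  0.10324703] [ 3.14111589e+00 -6.70401864e-04  1.04884265e+00] [-0.50871439  0.55503131  9.62273277] [-0.03320548  0.2215712   0.06069733]
```

>>> move_arm([
  [[0,0,0],[0,0,-0.015]],
  [[0,0,0],[0,0,-0.015]],
  [[0,0,0],[0,0,-0.015]],
])

```text
clock: 24.28
position: [0.5273, 0.2031, 0.1033]
tool_rot: [3.141, -0.001, 1.034]
force: [-0.6, 1.1, 10.1]
grip_width: 0.0132
```

```bash
python3 -c "
from workcell import *;s=observe();print(s['position'],s['tool_rot'],s['force'],s['moment'])"
```

```text
[0.52728132 0.20312192 0.10327602] [ 3.14117032e+00 -7.51812742e-04  1.03415810e+00] [-0.57300622  1.09375733 10.06382408] [0.04742536 0.2501274  0.1693034 ]
```

>>> move_arm([
  [[0,0,0],[0,0,-0.01]],
  [[0,0,0],[0,0,-0.01]],
  [[0,0,0],[0,0,-0.01]],
])

```text
clock: 24.65
position: [0.5273, 0.2031, 0.1033]
tool_rot: [3.141, -0.001, 1.024]
force: [-0.7, 0.4, 9.1]
grip_width: 0.0132
```

```bash
python3 -c "
from workcell import *;s=observe();print(s['position'],s['tool_rot'],s['force'],s['moment'])"
```

```text
[0.5272648  0.20313061 0.10325193] [ 3.14119418e+00 -7.16135394e-04  1.02428882e+00] [-0.66482661  0.43945105  9.09318145] [0.08625081 0.21367607 0.39826348]
```

>>> move_arm([
  [[0,0,0],[0,0,0.025]],
  [[0,0,1],[0,0,0.025]],
  [[0,0,2],[0,0,0.025]],
  [[0,0,3],[0,0,0.025]],
  [[0,0,3],[0,0,0.025]],
])

```text
clock: 25.28
position: [0.5273, 0.2031, 0.1062]
tool_rot: [3.141, -0.001, 1.049]
force: [-0.4, 0.8, 7.8]
grip_width: 0.0129
```

```bash
python3 -c "
from workcell import *;s=observe();print(s['position'],s['tool_rot'],s['force'],s['moment'])"
```

```text
[0.52730724 0.20305252 0.1062087 ] [ 3.14121203e+00 -7.12391024e-04  1.04883523e+00] [-0.41230172  0.81667762  7.83956298] [0.14024525 0.1786528  0.01029356]
```

>>> move_arm([
  [[0,0,1],[0,0,0]],
  [[0,0,1.7],[0,0,0]],
  [[0,0,1.7],[0,0,0]],
])

```text
clock: 25.65
position: [0.5273, 0.203, 0.1078]
tool_rot: [3.141, -0.001, 1.049]
force: [0.1, 1.0, 7.1]
grip_width: 0.0128
```

```bash
python3 -c "
from workcell import *;s=observe();print(s['position'],s['tool_rot'],s['force'],s['moment'])"
```

```text
[0.52727314 0.2030344  0.10781687] [ 3.14129707e+00 -6.51767102e-04  1.04880888e+00] [0.08976321 1.01581193 7.13459039] [0.17689901 0.058232   0.0612816 ]
```

>>> move_arm([
  [[0,0,0.8],[0,0,0]],
  [[0,0,0.8],[0,0,0]],
])

```text
clock: 25.9
position: [0.5272, 0.203, 0.1085]
tool_rot: [3.141, -0.001, 1.049]
force: [0.3, 2.0, 6.6]
grip_width: 0.0133
```

```bash
python3 -c "
from workcell import *;s=observe();print(s['position'],s['tool_rot'],s['force'],s['moment'])"
```

```text
[0.52723135 0.20302849 0.10851914] [ 3.14138658e+00 -5.72783095e-04  1.04879933e+00] [0.33492967 2.0469535  6.63494616] [ 0.29014083 -0.07046709 -0.02091692]
```

>>> move_arm([
  [[0,0,0],[0,0,0]],
  [[0,0,0],[0,0,0]],
  [[0,0,0],[0,0,0]],
  [[0,0,0],[0,0,0]],
], jaw=36)

```text
clock: 26.4
position: [0.527, 0.2028, 0.1083]
tool_rot: [-3.141, 0.0, 1.049]
force: [-1.5, 0.4, 0.5]
grip_width: 0.0361
```

>>> move_arm([
  [[0,0,10],[0,0,0]],
  [[0,0,25],[0,0,0]],
  [[0,0,50],[0,0,0]],
  [[0,0,100],[0,0,0]],
  [[0,0,150],[0,0,0]],
  [[-40,-60,160],[0,0,0]],
  [[-60,-120,160],[0,0,0]],
  [[-60,-180,160],[0,0,0]],
  [[-60,-240,160],[0,0,0]],
  [[-60,-240,160],[0,0,0]],
])

```text
clock: 27.65
position: [0.4666, -0.0413, 0.2696]
tool_rot: [3.14, 0.0, 1.043]
force: [-0.0, 2.0, -0.4]
grip_width: 0.0359
```

```bash
python3 look.py k6; python3 - <<'E'
from h import *
save("s9","scene");save("t9","top")
E
```

```text
27.75 [ 0.4671 -0.0377  0.2693] [ 3.1407e+00 -6.0000e-04  1.0472e+00] [ 0.28  0.35 -0.84] [0.014 0.03  0.023]
```

View pics/k6.png

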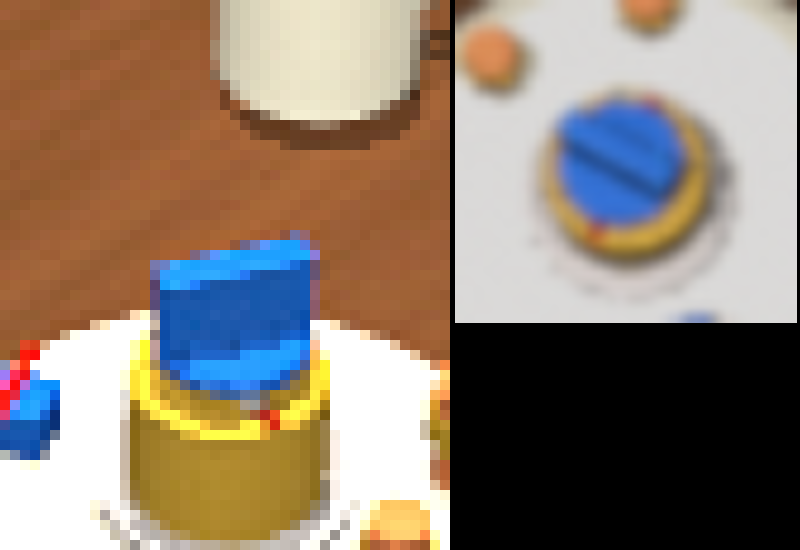

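View pics/s9.png

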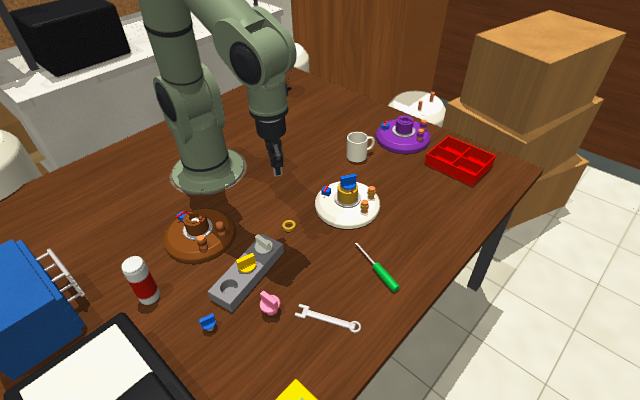

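View pics/t9.png

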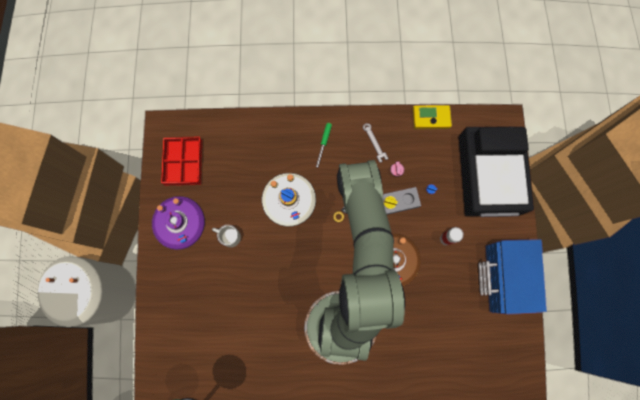

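```bash
python3 - <<'E'
from cf import *
import pickle
def fz(n,yaw,rowmin,x0):
    f=pickle.load(open(f"f_{n}.pkl","rb"))["scene"];b=(336,165,362,195)
    a=f["frame"][b[1]:b[3],b[0]:b[2]].astype(float);obs=np.clip((a[...,2]-a[...,0]-10)/50,0,1)
    r=a.max(2)-a.min(2);rows=np.arange(b[1],b[3])[:,None]+0*a[...,0]
    w=(rows>=rowmin)
    f2=lambda p:(w*(hullmask(f,cart(.5271+p[0]*.732,.2049+p[0]*.681,yaw,p[1]),b)-obs)**2).sum()
    R=run(f2,[[0,.062]],[.003,.005]);print(n,R.x.round(4),R.fun)
for n,y in(("k2",2.724),("k3",2.724),("k4",2.724),("k5",1.133)): fz(n,y,{"k2":179,"k3":182,"k4":184,"k5":186}[n],0)
for rm in(165,180,185): fz("k6",1.05,rm,0)
E
```

```text
k2 [-0.0002  0.0835] 6.991507420222991
k3 [-0.0002  0.071 ] 8.658243137254901
k4 [0.     0.0624] 7.971240138408305
k5 [0.0007 0.0621] 1.7314960399846213
k6 [-0.0001  0.0657] 14.373260284505958
k6 [0.001  0.0672] 7.179836063052672
k6 [0.0008 0.0673] 1.638475663206459
```

```bash
python3 -c "
from workcell import *;print(job_done())"
```

```text
the job is handed in; nothing more can be done
None
```

The blue cartridge is in the white heater head's brass valve, locked and upright, and I handed the job in at about 28 s on the robot clock.

**What I did:** I picked the blue cartridge from the rack (the larger of the two blue ones). Its lugs went into the slots first try. I pushed it about 14.5 mm into the spring, turned it clockwise until the stop was felt after about 1.70 rad, and backed off 0.025 rad. Then I let it rise 5 mm with the spring, opened the jaws and moved clear.

**Forces:** The push peaked at about 10 N, side forces stayed at about 2 N or less, and the torque at the stop was about 0.4 Nm.

**Last checks:**
- **Lock height:** A picture fit, corrected by about 4 mm from earlier pictures at known depths, puts the lower end at about 63.5 mm. Locked is 64 mm and unlocked is 60 mm.
- **Wing:** It looks upright in both cameras and stands across the slots as it should.
- **Other objects:** The spares and bystanders I could see looked undisturbed by eye. The arm partly hid some of them in the top view, and I did not measure this.

**What disagreed:**
- The two cameras differed by about 7 mm in y, so I relied on relative measurements and on feel.
- In the pictures the fingertips stood about 25 mm farther back than the stated 25 mm ahead of the TCP. A trial close that met nothing agreed with that, so I gripped correspondingly lower.

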